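Ready the glaze spray stand and spray a pot

TASK

Take the shallow catch tray by its handle and slide it, plain rim first, under the pot's shelf on the spray stand, fully home so that its back rim pushes in the hinged presence-switch lever. Only then pick up the spray gun, hold it steady for two seconds aimed at the middle of the pot's belly with the nozzle 10 to 20 cm from the pot's centre, and lay it back on its mat, underside down, and let go. Do not shift the pot or knock the other things about.

Things in the scene. Friction and masses are not known exactly. Their poses are not given: they have to be found in the camera images.
- stand: Fixed steel spray stand. Origin on the table surface at its middle; x points from its open front to its back (roughly away from the robot, turned up to 0.15 rad), y left, z up. Four posts (6 mm radius, x -30 and +20 mm, y +-96 mm) carry a shelf for the pot. The tray slides in from the front on the table itself, under the shelf, between two guide rails up to two stop blocks.
- stand_shelf (a point): Middle of the top of the stand's shelf, 176 mm above the table. Shelf 90 mm (stand x -60 to +30 mm) by 220 mm (y), 6 mm thick, underside 170 mm up. The tray's handle ends up under its front edge, so an upright tool cannot follow the tray in: lean the tool back 25 to 30 degrees, out of the open front.
- stand_home (a point): Where the tray's origin lies when fully home: stand x -12 mm, y 0, on the table, tray x along stand x. Rails: inner faces at y +-82 mm, 30 mm high, x -30 to +50 mm, with flared lead-ins in front reaching to x -63 mm. Stop blocks: faces at x +49 mm, y +-30 to +-80 mm, 30 mm high.
- switch_lever (a joint): Hinged steel lever (18 mm wide, 60 mm long) of the tray presence switch behind the stand: hinge at stand x +57 mm, y 0, height 68 mm; hangs down, leaning 0.5 rad to the front. Rad: 0 free, grows as the tray's back rim pushes it back; about 0.39 with the tray on the stops; switched above 0.25 (tray within about 6 mm of the stops). Light spring, under 1.5 N on the tray.
- lever_tip (a point): Lower end of that lever, about 15 mm above the table when free.
- tray: Loose shallow steel catch tray, 120 mm (own x) by 150 mm (own y), rim 22 mm high, walls 4 mm, about 0.45 kg. Origin under the centre of its floor; x points to its plain back rim, -x to the end with the handle, z up. Fully home its origin lies at stand x -12 mm, y 0, on the table, with its x along the stand's x.
- tray_grip (a point): Point to grip the tray: in its handle, an upright wooden block 36 mm (tray x) by 22 mm (tray y, the width to grip), top 64 mm above the table, centred at tray x -42 mm, y 0; this point is 45 mm above the tray's underside.
- wand: Loose small spray gun lying level on its mat: grey metal body 100 mm long, 28 mm wide (the width to grip), 36 mm high, with a barrel and brass nozzle in front and a small round cup (34 mm across, top at 72 mm) over the front end at x +36 mm; 175 mm long in all, about 0.25 kg. Origin on its underside; x points along the nozzle, z up. It is laid down as it lay, underside down.
- wand_grip (a point): Point to grip the spray gun: mid-body at own x -20 mm, y 0, 25 mm above its underside.
- wand_nozzle (a point): Tip of the spray gun's nozzle, at own x +85 mm, y 0, z 22 mm; it sprays along this point's x axis (the gun's x).
- mat: Flat black rubber mat fixed on the table, 180 mm (own x) by 140 mm (own y), 4 mm thick, on which the spray gun lies. Origin under its centre.
- vase: Loose buff clay pot standing on the stand's shelf, 135 mm high, 92 mm across its belly, 0.6 kg. Origin under its centre, z up.
- vase_belly (a point): Point on the pot's axis 65 mm above its foot, at the height of the widest part of its belly: the spray is aimed at this, from any side.
- tall_bottle: Loose bottle, 68 mm across, 170 mm high. Leave it. Origin under its centre.
- glaze_jar: Loose wide jar, 84 mm across, 110 mm high. Leave it. Origin under its centre.
- brush_pot: Loose pot, 64 mm across, 90 mm high, with brushes standing up to 172 mm. Leave it. Origin under its centre.
- rolling_pin: Loose small rolling pin lying along its x, 190 mm long, 40 mm thick. Leave it. Origin under its centre.
- bisque_bowl: Loose small bowl, 70 mm across, 45 mm high. Leave it. Origin under its centre.
- mug: Loose mug, 76 mm across, 85 mm high. Leave it. Origin under its centre.
- kiln_brick: Loose pale brick, 80 by 60 by 55 mm. Leave it. Origin under its centre.

How it is judged:
By the outcome, as a careful person would: the job done as asked, in the order asked, and still so for the second after the job is handed in, with the robot touching nothing.
It also fails if it takes over 72 s, if anything falls off the work surface, if the arm or the gripper's body presses on something with over 40 N, if the wrist force passes 120 N, or if a joint passes its speed limit or range.

ROBOT

A 6-joint arm with a two-finger parallel gripper is mounted at the origin on the work surface. World frame = base frame: x ahead of the robot, y to its left, z up, the work surface at z = 0. Lengths are in mm, angles in rad, forces in N, time in s.
With the tool pointing down it reaches from about 300 to 775 mm from the base axis. Payload 14.6 kg.
Tool frame: the origin (TCP) lies midway between the tips of the shut fingers; the grasp point (between the pads) lies 19 mm behind it; z points along the fingers, y is the line along which they close (so a half turn about z gives the same grasp; the last joint's range is limited). The gripper opens to 94 mm and grips with 3 to 60 N. Pads are 16 mm wide; open, the fingers measure 119 mm over their backs; the gripper's body (75 mm by 177 mm) begins 78 mm behind the grasp point.
Start: joints at [-1.194, 0.3, 1.521, -0, 1.321, -0.067], TCP at [236.148, -496.713, 205.446] pointing down, gripper open.
Joint ranges: [-3.03, 3.03], [-0.79, 2.21], [0.23, 2.52], [-1.04, 4.18], [0, 3.07], [-2.55, 2.55]. Speed limits (rad/s): [2.22, 2.22, 2.57, 3.14, 3.14, 3.14].

INTERFACE

Orientations are given as [roll, pitch, yaw] about the fixed x, y, z axes, in that order (R = Rz(yaw) Ry(pitch) Rx(roll)).
In Python, from cell import * gives the robot as it stands. The module is installed in compiled form; this text tells all that it offers.
- The arm moves only by the tool servo_tool, never from a script. Its argument "motion" is a list of rows, each an object of numbers: "wx", "wy", "wz": the turn, a rotation vector about the tool's x, y, z in units of 2 rad (1.0 is 2 rad); "dx", "dy", "dz": the shift along the tool's x, y, z in units of 10 cm (1.0 is 10 cm); "fingers": the closure, from -1 (fully open) to 1 (shut). In form: [{"wx": .., "wy": .., "wz": .., "dx": .., "dy": .., "dz": .., "fingers": ..}, ...]. A call has 1 to 10 rows; each row is the pose to reach, as a shift and turn from the pose commanded when the call began, along the tool's axes at that moment; what a row does not reach only later rows make up. A row lasts 1/10 s, in which the tool goes at most 50 mm and 8.59 degrees, less where a joint would pass 70% of its speed; a pose out of reach is approached as far as the arm can. A call with a number of a shift or a turn outside -1 to 1 is refused whole. A call with a gripper value outside its range is refused whole. The fingers move at their own pace and stop on an object; "newtons" is the grip in N (left out, the last holds). Time passes only in rows, so rows that repeat a pose let the fingers close. It gives the time, the measured TCP pose, the force, the opening and the grip force at its end, in the units of the state.
- read_state(): the state, without advancing time (a new reading comes with each control period).
- camera(name): name is "side" or "top" or "wrist"; returns a dict with "image" (480x640x3 uint8, red, green, blue), "fx", "fy", "cx", "cy" (pixels), "k1" (the pictures are not rectified: a ray, as slopes to the right and down, at radius r is drawn at 1 + k1 r^2 times it, then the intrinsics apply), "R" (3x3) and "t" (3): a world point X has camera coordinates R X + t. Camera axes: x right, y down, z forward; pixel columns grow to the right and rows downward; lengths in mm; the calibration is good to about 2 mm. A picture is of the moment at which its call begins. There is no depth.
- sign_off(): hands the job in; it is judged then, once.
Trained networks look in a picture, given as the dict that the camera call returned (one of the last four; its "shot" number tells which), for a name from the list of things; names that differ only in an ending like _2 or _b are one class to them, and where a whole thing is asked for, a point or a joint stands for the part that bears it (a point fixed in the world has none). Each returns a list of dicts, best first, with "conf" (0 to 1); they miss things now and then, are a little off and sometimes report something else, mostly with a low value. They report only what shows in the picture. A call takes as long as a camera call.
- spot_in(query, picture): "location" ([column, row] in pixels, amid what is visible of it).
- trace(query, picture): "pixels" (480x640 bool, what is visible of it) and "location" ([column, row] in pixels, amid what is visible of it).
The state is a dict: "clock": time; "joints": joint angles; "qd": joint speeds; "effort": joint torques, N m; "eef_pos": TCP position; "eef_rot": TCP orientation; "wrist_force": force on the tool from outside, world axes, zero at the start; "moment": the same for the moment, N m; "finger_gap": finger opening in mm; "finger_force": force on a finger pad.
Only numpy, scipy, OpenCV 4.12 (cv2) and the standard library are available. Lean on these libraries where they do the work, as an engineer would, in place of code of your own. Each camera call takes 0.05 s, during which the arm holds its last target. There are 200 camera calls.

## Working session

There is one attempt and no reset: what is moved stays moved. The work goes in short steps, Python scripts to look and compute and a tool call to move; the robot and the scene stay as the last step left them, time stands still between calls to the robot, and variables do not carry over. Pictures are saved under pics/ and viewed, at most 10 in all, crops included, and the job is handed in when it is done.

Besides the shell and the picture viewer there is one more tool, called by a JSON object that holds its "fn" and its "kwargs". servo_tool: Moves the arm, as the interface text tells. Its arguments: {"type":"object","properties":{"motion":{"type":"array","items":{"type":"object","properties":{"wx":{"type":"number"},"wy":{"type":"number"},"wz":{"type":"number"},"dx":{"type":"number"},"dy":{"type":"number"},"dz":{"type":"number"},"fingers":{"type":"number"}}}},"newtons":{"type":"number"}},"required":["motion"]}

```bash
mkdir -p pics
cat > h.py <<'E'
import numpy as np, cv2
from cell import *
from scipy.spatial.transform import Rotation as Ro
def K(c): return np.array([[c['fx'],0,c['cx']],[0,c['fy'],c['cy']],[0,0,1.]])
def D(c): return np.array([c['k1'],0,0,0,0.])
def ray(c,p):
    u=cv2.undistortPoints(np.array([[p]],float),K(c),D(c))[0,0]
    R=np.array(c['R']);t=np.array(c['t'])
    d=R.T@np.array([u[0],u[1],1]); return -R.T@t,d/np.linalg.norm(d)
def onz(c,p,z):
    o,d=ray(c,p); return o+d*(z-o[2])/d[2]
def proj(c,X):
    R=np.array(c['R']);t=np.array(c['t'])
    return cv2.projectPoints(np.array(X,float).reshape(-1,3),cv2.Rodrigues(R)[0],t,K(c),D(c))[0][:,0]
def tri(obs):
    A=np.zeros((3,3));b=np.zeros(3);L=[]
    for c,p in obs:
        o,d=ray(c,p);P=np.eye(3)-np.outer(d,d);A+=P;b+=P@o;L.append((P,o))
    X=np.linalg.solve(A,b); return X,[round(float(np.linalg.norm(P@(X-o))),1) for P,o in L]
def save(c,n): cv2.imwrite('pics/'+n,cv2.cvtColor(c['image'],cv2.COLOR_RGB2BGR))
def tool(rpy): return Ro.from_euler('xyz',rpy)
def cmd(p,rpy_or_R,s=None):
    "shift/turn units from the current pose to target TCP pose"
    s=s or read_state();R0=tool(s['eef_rot']);R1=rpy_or_R if isinstance(rpy_or_R,Ro) else tool(rpy_or_R)
    return (R0.inv().apply(np.array(p)-s['eef_pos'])/100).round(3),((R0.inv()*R1).as_rotvec()/2).round(4)
E
cat > a.py <<'E'
from h import *
np.set_printoptions(suppress=True,precision=1)
T=camera('top');S=camera('side');W=camera('wrist')
for n,c in (('top',T),('side',S)):
    save(c,n+'1.png'); print(n,-np.array(c['R']).T@c['t'],c['fx'],c['k1'])
    for q in ['stand','stand_shelf','switch_lever','lever_tip','tray','tray_grip','wand','wand_grip','wand_nozzle','mat','vase','vase_belly','tall_bottle','glaze_jar','brush_pot','rolling_pin','bisque_bowl','mug','kiln_brick']:
        r=spot_in(q,c)[:2]
        print(q,[(np.round(x['location'],1).tolist(),round(x['conf'],2),onz(c,x['location'],0)[:2].round().tolist()) for x in r])
print(read_state())
E
python3 a.py
```

```text
top [ 514.2   -0.9 1434. ] 532.7368631798058 0.019867091213087842
stand [([302.6, 202.4], 0.71, [729.0, 67.0]), ([235.7, 197.7], 0.48, [745.0, 249.0])]
stand_shelf [([306.4, 201.0], 0.77, [733.0, 57.0]), ([191.4, 208.5], 0.71, [718.0, 369.0])]
switch_lever []
lever_tip [([190.8, 208.6], 0.64, [717.0, 370.0])]
tray [([221.1, 278.5], 0.83, [527.0, 289.0]), ([191.6, 210.1], 0.21, [713.0, 368.0])]
tray_grip [([220.4, 282.2], 0.72, [517.0, 291.0])]
wand [([440.8, 283.6], 0.88, [504.0, -300.0])]
wand_grip [([439.9, 278.3], 0.77, [518.0, -298.0])]
wand_nozzle [([437.7, 282.0], 0.56, [508.0, -292.0])]
mat [([424.5, 278.5], 0.83, [518.0, -257.0]), ([470.6, 201.8], 0.18, [723.0, -388.0])]
vase [([324.2, 196.5], 0.91, [744.0, 8.0])]
vase_belly [([325.9, 195.5], 0.91, [747.0, 3.0])]
tall_bottle [([233.9, 198.5], 0.76, [743.0, 253.0])]
glaze_jar [([425.1, 197.0], 0.75, [738.0, -265.0]), ([439.9, 282.4], 0.39, [507.0, -298.0])]
brush_pot [([512.3, 279.1], 0.87, [513.0, -491.0])]
rolling_pin [([151.1, 276.9], 0.88, [534.0, 477.0]), ([426.2, 275.7], 0.5, [525.0, -262.0])]
bisque_bowl [([322.5, 329.6
[... 1167 characters left out ...]
7], 0.24, [731.0, -405.0])]
rolling_pin [([264.3, 237.6], 0.47, [808.0, -19.0])]
bisque_bowl [([385.1, 298.0], 0.97, [403.0, -2.0]), ([395.2, 211.9], 0.74, [513.0, -308.0])]
mug [([205.3, 338.6], 0.91, [747.0, 337.0])]
kiln_brick [([349.2, 171.7], 0.72, [726.0, -403.0]), ([285.4, 359.8], 0.52, [538.0, 284.0])]
{'clock': 2.05, 'joints': array([-1.2,  0.3,  1.5,  0. ,  1.3, -0.1]), 'qd': array([ 0., -0.,  0.,  0.,  0., -0.]), 'effort': array([ -0. , -53.2, -35.3,   0.1,   0. ,  -0. ]), 'eef_pos': array([ 236.2, -496.7,  205.5]), 'eef_rot': array([ 3.1, -0. ,  0.4]), 'wrist_force': array([-1. , -0.2, -1. ]), 'moment': array([-0., -0., -0.]), 'finger_force': 0.0, 'finger_gap': 93.92189328020797}
```

Run:
```python
import cv2
t=cv2.imread('pics/top1.png');s=cv2.imread('pics/side1.png')
cv2.imwrite('pics/t1c.png',cv2.resize(t[150:370,130:530],(800,440),interpolation=cv2.INTER_CUBIC))
cv2.imwrite('pics/s1c.png',cv2.resize(s[130:410,170:450],(600,600),interpolation=cv2.INTER_CUBIC))
```

```text
(no output)
```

View pics/t1c.png

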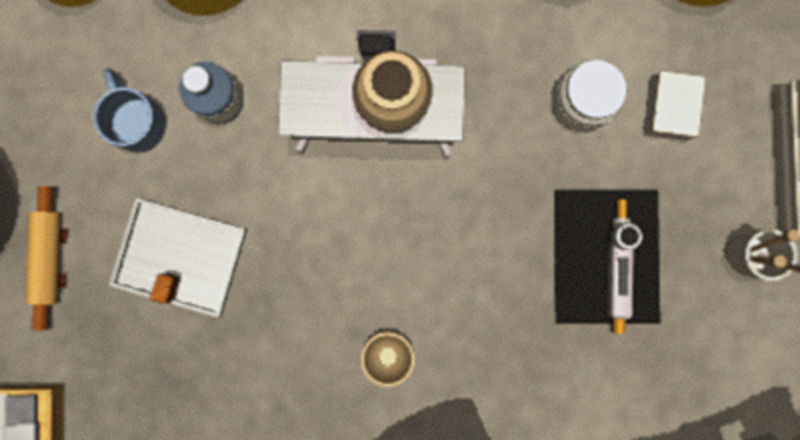

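View pics/s1c.png

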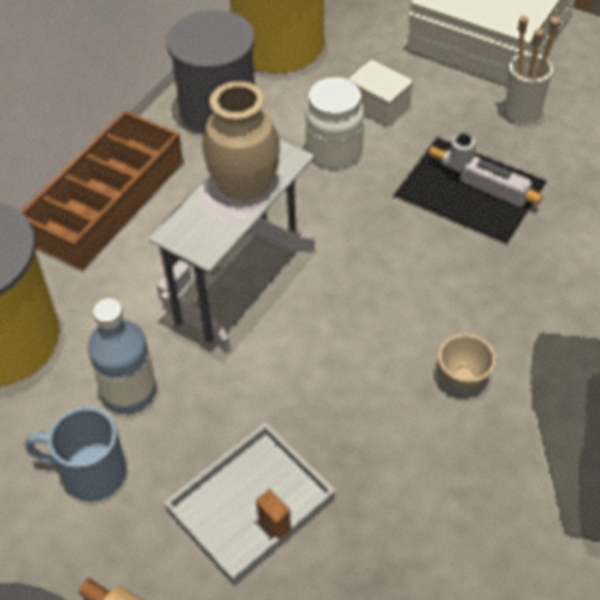

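```bash
cat > b.py <<'E'
from h import *
np.set_printoptions(suppress=True,precision=1)
T=camera('top');S=camera('side')
def ref(c,pts,w=3):
    g=cv2.cvtColor(c['image'],cv2.COLOR_RGB2GRAY)
    p=np.array(pts,np.float32).reshape(-1,1,2)
    q=cv2.cornerSubPix(g,p.copy(),(w,w),(-1,-1),(3,40,.01))[:,0]
    p=p[:,0]; return np.where(np.linalg.norm(q-p,axis=1,keepdims=True)>2.5,p,q),p
ft=lambda L:[(130+u/2,150+v/2) for u,v in L]
fs=lambda L:[(170+u*.46667,130+v*.46667) for u,v in L]
for name,z,L,c in (('shelf T',176,ft([(281,60),(465,66),(462,140),(278,134)]),T),('shelf S',176,fs([(153,238),(207,268),(313,157)]),S),
  ('tray T',22,ft([(138,199),(245,228),(218,316),(111,285)]),T),('tray S',22,fs([(167,504),(266,428),(334,491),(234,580)]),S)):
    q,p=ref(c,L); print(name); print(np.array([onz(c,x,z)[:2] for x in q]), np.abs(q-p).max(1))
for q in ['tray','tray_grip','wand','mat','vase','stand_shelf']:
    for n,c in(('T',T),('S',S)):
        r=trace(q,c)
        if r:
            m=r[0]['pixels'].astype(np.uint8); np.save(f'm_{q}_{n}.npy',m)
            (cx,cy),(w,h),a=cv2.minAreaRect(cv2.findNonZero(m)); print(q,n,round(r[0]['conf'],2),m.sum(),np.round(r[0]['location'],1),'rect',round(cx,1),round(cy,1),round(w,1),round(h,1),round(a,1))
# vase rim
for n,c in(('T',T),('S',S)):
    np.savez(f'cam{n}.npz',**{k:c[k] for k in('image','fx','fy','cx','cy','k1','R','t')})
g=T,S
print('handle top tri',tri([(T,ft([(165,287)])[0]),(S,fs([(270,503)])[0])]))
print('vase mouth tri',tri([(T,ft([(391,79)])[0]),(S,fs([(238,99)])[0])]))
print('cup tri',tri([(T,ft([(628,236)])[0]),(S,fs([(463,142)])[0])]))
E
python3 b.py
```

```text
shelf T
[[756.4 134.9]
 [745.6 -82.2]
 [659.6 -77.7]
 [670.  138. ]] [0.7 1.1 0.8 0.4]
shelf S
[[756.6 137.6]
 [669.9 145.2]
 [659.6 -74.9]] [2.  0.9 1.6]
tray T
[[604.6 338.9]
 [562.5 203.5]
 [448.2 238.8]
 [491.  374.7]] [1.5 0.9 0.6 1.4]
tray S
[[597.1 351.9]
 [557.6 212.7]
 [449.4 246.5]
 [492.1 385.6]] [1.4 0.5 1.6 1.5]
tray T 0.79 2655 [221.  277.3] rect 219.0 278.9 58.0 47.6 16.9
tray S 0.86 3193 [285.5 363.5] rect 286.1 363.1 51.6 65.6 49.1
tray_grip T 0.64 2607 [218.4 280.9] rect 218.5 279.0 57.8 47.5 15.6
tray_grip S 0.56 3165 [284.8 364.2] rect 285.9 362.9 51.0 65.5 49.1
wand T 0.91 710 [441.3 284.8] rect 440.4 283.1 15.6 65.9 7.7
wand S 0.64 675 [395.3 210.2] rect 396.8 211.0 54.0 18.4 38.7
mat T 0.71 2692 [301.3 201.9] rect 315.5 195.8 92.4 62.2 1.6
mat S 0.63 1295 [384.8 220.1] rect 388.1 217.9 62.6 35.1 23.4
vase S 0.62 1538 [282.  197.3] rect 282.5 196.0 54.0 35.0 90.0
stand_shelf T 0.64 2751 [304.1 200.5] rect 315.5 195.0 60.0 93.0 90.0
stand_shelf S 0.66 2583 [268.3 240.8] rect 280.6 239.9 61.8 101.1 40.4
handle top tri (array([490.3, 301.9,  51.3]), [2.5, 2.5])
vase mouth tri (array([709.6,   2.9, 306.8]), [0.6, 0.6])
cup tri (array([ 544.4, -296.1,   63.3]), [0.8, 0.8])
```

```bash
cat > fit.py <<'E'
from h import *
from scipy.optimize import minimize
np.set_printoptions(suppress=True,precision=2)
def box(x0,x1,y0,y1,z0,z1): return np.array([[x,y,z] for x in(x0,x1) for y in(y0,y1) for z in(z0,z1)],float)
def cyl(x,y,r,z0,z1): return np.array([[x+r*np.cos(a),y+r*np.sin(a),z] for a in np.arange(0,6.28,.4) for z in(z0,z1)])
TRAY=[box(-60,60,-75,75,0,22),box(-60,-24,-11,11,0,64)]
WAND=[box(-65,35,-14,14,4,40),box(35,85,-4,4,22,30),cyl(36,0,17,40,76)]
SHELF=[box(-60,30,-110,110,170,176)]
def render(c,parts,q):
    k=4; m=np.zeros((480*k,640*k),np.uint8); co,si=np.cos(q[2]),np.sin(q[2])
    for P in parts:
        X=P.copy(); X[:,0]=q[0]+co*P[:,0]-si*P[:,1]; X[:,1]=q[1]+si*P[:,0]+co*P[:,1]
        cv2.fillConvexPoly(m,cv2.convexHull(((proj(c,X)+.5)*k-.5).astype(np.float32)).round().astype(np.int32),1)
    return cv2.resize(m.astype(np.float32),(640,480),interpolation=cv2.INTER_AREA)
def fit(parts,obs,q0):
    def f(v):
        q=[q0[0]+v[0],q0[1]+v[1],q0[2]+v[2]/60]; s=0
        for c,m in obs:
            r=render(c,parts,q); s-=np.minimum(r,m).sum()/np.maximum(r,m).sum()
        return s
    b=minimize(f,[0,0,0],method='Nelder-Mead',options=dict(initial_simplex=[[0,0,0],[8,0,0],[0,8,0],[0,0,8]],xatol=.05,fatol=1e-5)); v=b.x
    return np.array([q0[0]+v[0],q0[1]+v[1],q0[2]+v[2]/60]),-b.fun/len(obs)
def load(n): return {k:v for k,v in np.load(f'cam{n}.npz').items()}
E
cat > c.py <<'E'
from fit import *
T,S=load('T'),load('S')
for nm,P,q0 in(('tray',TRAY,[527,290,-.3]),('tray_grip',TRAY,[527,290,-.3]),('wand',WAND,[510,-295,.0])):
    mt,ms=[np.load(f'm_{nm}_{n}.npy') for n in'TS']
    for l,o in(('T',[(T,mt)]),('S',[(S,ms)]),('TS',[(T,mt),(S,ms)])): print(nm,l,*fit(P,o,q0))
print(np.load('m_stand_shelf_T.npy').any(1).nonzero()[0][[0,-1]])
E
python3 c.py
```

```text
tray T [527.69 291.2   -0.3 ] 0.9723480939865112
tray S [527.81 295.27  -0.3 ] 0.9735502004623413
tray TS [527.76 292.76  -0.3 ] 0.9609454870223999
tray_grip T [527.49 291.79  -0.29] 0.9675079584121704
tray_grip S [528.25 295.24  -0.3 ] 0.976842999458313
tray_grip TS [528.15 294.15  -0.29] 0.9628534317016602
wand T [ 507.32 -292.71   -0.05] 0.8287509083747864
wand S [ 505.18 -284.48   -0.04] 0.7972517013549805
wand TS [ 507.29 -291.94   -0.06] 0.7829340696334839
[165 225]
```

```bash
cat > plan.py <<'E'
from h import *
import math,json
def plan(wps,p0=None,R0=None):
    "wps: (pos,rpy); prints the calls, shifts <=100 mm per tool axis"
    s=read_state(); p=np.array(s['eef_pos'] if p0 is None else p0,float); R=tool(s['eef_rot']) if R0 is None else R0
    for P,rpy in wps:
        P=np.array(P,float);R1=tool(rpy)
        while True:
            v=P-p; loc=R.inv().apply(v); rv=(R.inv()*R1).as_rotvec()
            n=max(1,np.abs(loc).max()/99.9)
            n=int(math.ceil(n)); d=(loc/n/100).round(3); w=(rv/n/2).round(4)
            rows=max(np.linalg.norm(d)*100/50,np.linalg.norm(w)*2/.15)
            print('d',d,'w',w,'rows>=',round(rows,1)); p=p+R.apply(d*100); R=R*Ro.from_rotvec(w*2)
            if n==1: break
        print('-- at',p.round(1),R.as_euler('xyz').round(3))
E
python3 - <<'E'
from plan import *
np.set_printoptions(suppress=True)
print(read_state()['eef_pos'].round(2),read_state()['eef_rot'].round(3),read_state()['clock'])
a=.49;y=-.30;u=np.array([np.cos(y),np.sin(y),0])
g=np.array([528,293.5,48])-42*u
t=g+19*(np.sin(a)*u+[0,0,-np.cos(a)])
zt=np.sin(a)*u+np.array([0,0,-np.cos(a)])
print(g,t)
plan([(t-zt*110,[np.pi,a,y+np.pi])])
E
```

```text
[ 236.15 -496.72  205.43] [ 3.142 -0.     0.444] 2.75
[487.87586746 305.91184868  48.        ] [496.41838305 303.26933894  31.23567569]
d [ 0.772 -0.923  0.11 ] w [-0.0418 -0.0163 -0.167 ] rows>= 2.4
d [ 0.887 -0.534  0.013] w [-0.0358 -0.014  -0.1432] rows>= 2.1
d [ 0.858 -0.223 -0.036] w [-0.0307 -0.012  -0.1227] rows>= 1.8
d [ 0.885 -0.005 -0.064] w [-0.0307 -0.0119 -0.1227] rows>= 1.8
d [ 0.858  0.214 -0.079] w [-0.0307 -0.012  -0.1227] rows>= 1.8
d [ 0.777  0.421 -0.079] w [-0.0307 -0.0119 -0.1227] rows>= 1.8
d [ 0.975  0.902 -0.096] w [-0.046  -0.0179 -0.1841] rows>= 2.7
d [ 0.291  0.599 -0.014] w [-0.023 -0.009 -0.092] rows>= 1.3
d [0.176 0.641 0.011] w [-0.023 -0.009 -0.092] rows>= 1.3
-- at [446.9 318.5 128.3] [3.142 0.49  2.841]
```

{"fn": "servo_tool", "kwargs": {"motion": [{"dx": 0.386, "dy": -0.462, "dz": 0.055, "wx": -0.0209, "wy": -0.0082, "wz": -0.0835}, {"dx": 0.772, "dy": -0.923, "dz": 0.11, "wx": -0.0418, "wy": -0.0163, "wz": -0.167}, {"dx": 0.772, "dy": -0.923, "dz": 0.11, "wx": -0.0418, "wy": -0.0163, "wz": -0.167}, {"dx": 0.772, "dy": -0.923, "dz": 0.11, "wx": -0.0418, "wy": -0.0163, "wz": -0.167}]}}

```text
schema error: expected keys wx, wy, wz, dx, dy, dz, fingers
```

{"fn": "servo_tool", "kwargs": {"motion": [{"dx": 0.887, "dy": -0.534, "dz": 0.013, "wx": -0.0358, "wy": -0.014, "wz": -0.1432}, {"dx": 0.887, "dy": -0.534, "dz": 0.013, "wx": -0.0358, "wy": -0.014, "wz": -0.1432}, {"dx": 0.887, "dy": -0.534, "dz": 0.013, "wx": -0.0358, "wy": -0.014, "wz": -0.1432}]}}

```text
schema error: expected keys wx, wy, wz, dx, dy, dz, fingers
```

{"fn": "servo_tool", "kwargs": {"motion": [{"dx": 0.858, "dy": -0.223, "dz": -0.036, "wx": -0.0307, "wy": -0.012, "wz": -0.1227}, {"dx": 0.858, "dy": -0.223, "dz": -0.036, "wx": -0.0307, "wy": -0.012, "wz": -0.1227}, {"dx": 0.858, "dy": -0.223, "dz": -0.036, "wx": -0.0307, "wy": -0.012, "wz": -0.1227}]}}

```text
schema error: expected keys wx, wy, wz, dx, dy, dz, fingers
```

{"fn": "servo_tool", "kwargs": {"motion": [{"dx": 0.885, "dy": -0.005, "dz": -0.064, "wx": -0.0307, "wy": -0.0119, "wz": -0.1227}, {"dx": 0.885, "dy": -0.005, "dz": -0.064, "wx": -0.0307, "wy": -0.0119, "wz": -0.1227}, {"dx": 0.885, "dy": -0.005, "dz": -0.064, "wx": -0.0307, "wy": -0.0119, "wz": -0.1227}]}}

```text
schema error: expected keys wx, wy, wz, dx, dy, dz, fingers
```

{"fn": "servo_tool", "kwargs": {"motion": [{"dx": 0.858, "dy": 0.214, "dz": -0.079, "wx": -0.0307, "wy": -0.012, "wz": -0.1227}, {"dx": 0.858, "dy": 0.214, "dz": -0.079, "wx": -0.0307, "wy": -0.012, "wz": -0.1227}, {"dx": 0.858, "dy": 0.214, "dz": -0.079, "wx": -0.0307, "wy": -0.012, "wz": -0.1227}]}}

```text
schema error: expected keys wx, wy, wz, dx, dy, dz, fingers
```

{"fn": "servo_tool", "kwargs": {"motion": [{"dx": 0.777, "dy": 0.421, "dz": -0.079, "wx": -0.0307, "wy": -0.0119, "wz": -0.1227}, {"dx": 0.777, "dy": 0.421, "dz": -0.079, "wx": -0.0307, "wy": -0.0119, "wz": -0.1227}, {"dx": 0.777, "dy": 0.421, "dz": -0.079, "wx": -0.0307, "wy": -0.0119, "wz": -0.1227}]}}

```text
schema error: expected keys wx, wy, wz, dx, dy, dz, fingers
```

{"fn": "servo_tool", "kwargs": {"motion": [{"dx": 0.975, "dy": 0.902, "dz": -0.096, "wx": -0.046, "wy": -0.0179, "wz": -0.1841}, {"dx": 0.975, "dy": 0.902, "dz": -0.096, "wx": -0.046, "wy": -0.0179, "wz": -0.1841}, {"dx": 0.975, "dy": 0.902, "dz": -0.096, "wx": -0.046, "wy": -0.0179, "wz": -0.1841}, {"dx": 0.975, "dy": 0.902, "dz": -0.096, "wx": -0.046, "wy": -0.0179, "wz": -0.1841}]}}

```text
schema error: expected keys wx, wy, wz, dx, dy, dz, fingers
```

{"fn": "servo_tool", "kwargs": {"motion": [{"dx": 0.291, "dy": 0.599, "dz": -0.014, "wx": -0.023, "wy": -0.009, "wz": -0.092}, {"dx": 0.291, "dy": 0.599, "dz": -0.014, "wx": -0.023, "wy": -0.009, "wz": -0.092}, {"dx": 0.291, "dy": 0.599, "dz": -0.014, "wx": -0.023, "wy": -0.009, "wz": -0.092}]}}

```text
schema error: expected keys wx, wy, wz, dx, dy, dz, fingers
```

{"fn": "servo_tool", "kwargs": {"motion": [{"dx": 0.176, "dy": 0.641, "dz": 0.011, "wx": -0.023, "wy": -0.009, "wz": -0.092}, {"dx": 0.176, "dy": 0.641, "dz": 0.011, "wx": -0.023, "wy": -0.009, "wz": -0.092}, {"dx": 0.176, "dy": 0.641, "dz": 0.011, "wx": -0.023, "wy": -0.009, "wz": -0.092}]}}

```text
schema error: expected keys wx, wy, wz, dx, dy, dz, fingers
```

{"fn": "servo_tool", "kwargs": {"motion": [{"dx": 0.386, "dy": -0.462, "dz": 0.055, "wx": -0.0209, "wy": -0.0082, "wz": -0.0835, "fingers": -1}, {"dx": 0.772, "dy": -0.923, "dz": 0.11, "wx": -0.0418, "wy": -0.0163, "wz": -0.167, "fingers": -1}, {"dx": 0.772, "dy": -0.923, "dz": 0.11, "wx": -0.0418, "wy": -0.0163, "wz": -0.167, "fingers": -1}, {"dx": 0.772, "dy": -0.923, "dz": 0.11, "wx": -0.0418, "wy": -0.0163, "wz": -0.167, "fingers": -1}]}}

```text
clock: 3.15
eef_pos: [266.8, -378.1, 194.7]
eef_rot: [3.064, 0.046, 0.78]
wrist_force: [-0.3, 0.1, -0.1]
finger_gap: 94.2
finger_force: 0.0
```

{"fn": "servo_tool", "kwargs": {"motion": [{"dx": 0.887, "dy": -0.534, "dz": 0.013, "wx": -0.0358, "wy": -0.014, "wz": -0.1432, "fingers": -1}, {"dx": 0.887, "dy": -0.534, "dz": 0.013, "wx": -0.0358, "wy": -0.014, "wz": -0.1432, "fingers": -1}, {"dx": 0.887, "dy": -0.534, "dz": 0.013, "wx": -0.0358, "wy": -0.014, "wz": -0.1432, "fingers": -1}]}}

```text
clock: 3.45
eef_pos: [292.4, -277.1, 184.6]
eef_rot: [3.014, 0.103, 1.066]
wrist_force: [-0.4, -1.2, -0.6]
finger_gap: 93.9
finger_force: 0.0
```

{"fn": "servo_tool", "kwargs": {"motion": [{"dx": 0.858, "dy": -0.223, "dz": -0.036, "wx": -0.0307, "wy": -0.012, "wz": -0.1227, "fingers": -1}, {"dx": 0.858, "dy": -0.223, "dz": -0.036, "wx": -0.0307, "wy": -0.012, "wz": -0.1227, "fingers": -1}, {"dx": 0.858, "dy": -0.223, "dz": -0.036, "wx": -0.0307, "wy": -0.012, "wz": -0.1227, "fingers": -1}]}}

```text
clock: 3.75
eef_pos: [314.9, -192.5, 176.9]
eef_rot: [2.984, 0.162, 1.306]
wrist_force: [1.4, -0.9, 0.5]
finger_gap: 93.9
finger_force: 0.0
```

{"fn": "servo_tool", "kwargs": {"motion": [{"dx": 0.885, "dy": -0.005, "dz": -0.064, "wx": -0.0307, "wy": -0.0119, "wz": -0.1227, "fingers": -1}, {"dx": 0.885, "dy": -0.005, "dz": -0.064, "wx": -0.0307, "wy": -0.0119, "wz": -0.1227, "fingers": -1}, {"dx": 0.885, "dy": -0.005, "dz": -0.064, "wx": -0.0307, "wy": -0.0119, "wz": -0.1227, "fingers": -1}]}}

```text
clock: 4.05
eef_pos: [337.3, -106.9, 168.8]
eef_rot: [2.97, 0.226, 1.549]
wrist_force: [0.1, -0.9, -0.4]
finger_gap: 94.2
finger_force: 0.0
```

{"fn": "servo_tool", "kwargs": {"motion": [{"dx": 0.858, "dy": 0.214, "dz": -0.079, "wx": -0.0307, "wy": -0.012, "wz": -0.1227, "fingers": -1}, {"dx": 0.858, "dy": 0.214, "dz": -0.079, "wx": -0.0307, "wy": -0.012, "wz": -0.1227, "fingers": -1}, {"dx": 0.858, "dy": 0.214, "dz": -0.079, "wx": -0.0307, "wy": -0.012, "wz": -0.1227, "fingers": -1}]}}

```text
clock: 4.35
eef_pos: [359.6, -20.8, 160.7]
eef_rot: [2.972, 0.292, 1.796]
wrist_force: [-0.2, -0.3, -0.2]
finger_gap: 94.0
finger_force: 0.0
```

{"fn": "servo_tool", "kwargs": {"motion": [{"dx": 0.777, "dy": 0.421, "dz": -0.079, "wx": -0.0307, "wy": -0.0119, "wz": -0.1227, "fingers": -1}, {"dx": 0.777, "dy": 0.421, "dz": -0.079, "wx": -0.0307, "wy": -0.0119, "wz": -0.1227, "fingers": -1}, {"dx": 0.777, "dy": 0.421, "dz": -0.079, "wx": -0.0307, "wy": -0.0119, "wz": -0.1227, "fingers": -1}]}}

```text
clock: 4.65
eef_pos: [381.9, 63.4, 152.5]
eef_rot: [2.991, 0.355, 2.044]
wrist_force: [-0.5, -1.0, 0.2]
finger_gap: 94.1
finger_force: 0.0
```

{"fn": "servo_tool", "kwargs": {"motion": [{"dx": 0.975, "dy": 0.902, "dz": -0.096, "wx": -0.046, "wy": -0.0179, "wz": -0.1841, "fingers": -1}, {"dx": 0.975, "dy": 0.902, "dz": -0.096, "wx": -0.046, "wy": -0.0179, "wz": -0.1841, "fingers": -1}, {"dx": 0.975, "dy": 0.902, "dz": -0.096, "wx": -0.046, "wy": -0.0179, "wz": -0.1841, "fingers": -1}, {"dx": 0.975, "dy": 0.902, "dz": -0.096, "wx": -0.046, "wy": -0.0179, "wz": -0.1841, "fingers": -1}]}}

```text
clock: 5.05
eef_pos: [415.4, 190.9, 140.0]
eef_rot: [3.051, 0.436, 2.433]
wrist_force: [-0.8, -0.8, 0.2]
finger_gap: 93.7
finger_force: 0.0
```

{"fn": "servo_tool", "kwargs": {"motion": [{"dx": 0.291, "dy": 0.599, "dz": -0.014, "wx": -0.023, "wy": -0.009, "wz": -0.092, "fingers": -1}, {"dx": 0.291, "dy": 0.599, "dz": -0.014, "wx": -0.023, "wy": -0.009, "wz": -0.092, "fingers": -1}]}}

```text
clock: 5.25
eef_pos: [432.2, 254.5, 134.3]
eef_rot: [3.093, 0.468, 2.635]
wrist_force: [0.4, 0.6, -0.0]
finger_gap: 93.6
finger_force: 0.0
```

{"fn": "servo_tool", "kwargs": {"motion": [{"dx": 0.176, "dy": 0.641, "dz": 0.011, "wx": -0.023, "wy": -0.009, "wz": -0.092, "fingers": -1}, {"dx": 0.176, "dy": 0.641, "dz": 0.011, "wx": -0.023, "wy": -0.009, "wz": -0.092, "fingers": -1}, {"dx": 0.176, "dy": 0.641, "dz": 0.011, "wx": -0.023, "wy": -0.009, "wz": -0.092, "fingers": -1}]}}

```text
clock: 5.55
eef_pos: [447.9, 317.9, 127.9]
eef_rot: [-3.141, 0.489, 2.839]
wrist_force: [-0.2, -0.1, 0.2]
finger_gap: 94.2
finger_force: 0.0
```

Excellent tracking. Look with the wrist camera.

```bash
cat > w.py <<'E'
import sys
from fit import *
W=camera('wrist'); n=sys.argv[1]; save(W,n+'.png'); np.savez(f'cam{n}.npz',**{k:W[k] for k in('image','fx','fy','cx','cy','k1','R','t')})
print(-np.array(W['R']).T@W['t'])
for nm,P,q0 in(('tray',TRAY,[528,293,-.3]),):
    r=trace(nm,W)
    if r: print(nm,r[0]['conf'],r[0]['pixels'].sum(),r[0]['location'],*fit(P,[(W,r[0]['pixels'].astype(np.uint8))],q0))
r=spot_in('tray_grip',W);print(r[:2],proj(W,[[487.9,305.9,45]]))
E
python3 w.py w2
```

```text
[302.39 363.04 248.09]
tray 0.59 25103 [325.3, 238.0] [524.74 294.94  -0.29] 0.9833498597145081
[{'location': [325.1, 236.2], 'conf': 0.82}] [[323.4  240.82]]
```

View pics/w2.png

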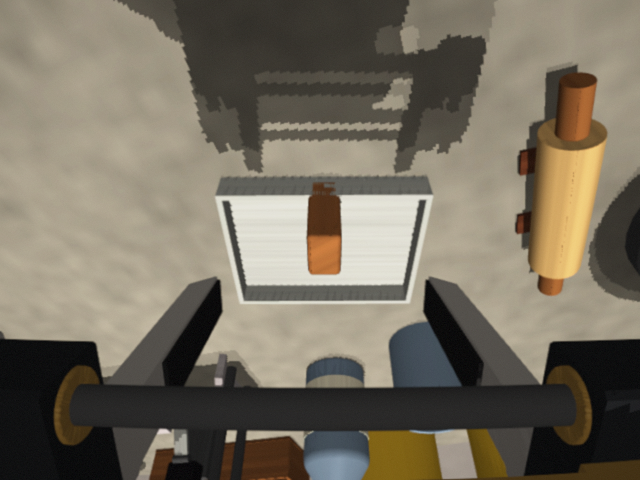

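{"fn": "servo_tool", "kwargs": {"motion": [{"dx": 0, "dy": 0, "dz": 0.3, "wx": 0, "wy": 0, "wz": 0, "fingers": -1}, {"dx": 0, "dy": 0, "dz": 0.6, "wx": 0, "wy": 0, "wz": 0, "fingers": -1}, {"dx": 0, "dy": 0, "dz": 0.8, "wx": 0, "wy": 0, "wz": 0, "fingers": -1}, {"dx": 0, "dy": 0, "dz": 1.0, "wx": 0, "wy": 0, "wz": 0, "fingers": -1}]}}

```text
clock: 6.1
eef_pos: [492.4, 302.9, 39.7]
eef_rot: [3.141, 0.49, 2.838]
wrist_force: [-0.8, -0.1, 1.4]
finger_gap: 94.0
finger_force: 0.0
```

{"fn": "servo_tool", "kwargs": {"motion": [{"dx": 0, "dy": 0, "dz": 0.1, "wx": 0, "wy": 0, "wz": 0, "fingers": -1}, {"dx": 0, "dy": 0, "dz": 0.1, "wx": 0, "wy": 0, "wz": 0, "fingers": 1}, {"dx": 0, "dy": 0, "dz": 0.1, "wx": 0, "wy": 0, "wz": 0, "fingers": 1}, {"dx": 0, "dy": 0, "dz": 0.1, "wx": 0, "wy": 0, "wz": 0, "fingers": 1}, {"dx": 0, "dy": 0, "dz": 0.1, "wx": 0, "wy": 0, "wz": 0, "fingers": 1}, {"dx": 0, "dy": 0, "dz": 0.1, "wx": 0, "wy": 0, "wz": 0, "fingers": 1}, {"dx": 0, "dy": 0, "dz": 0.1, "wx": 0, "wy": 0, "wz": 0, "fingers": 1}, {"dx": 0, "dy": 0, "dz": 0.1, "wx": 0, "wy": 0, "wz": 0, "fingers": 1}], "newtons": 40}}

```text
clock: 6.9
eef_pos: [496.3, 303.3, 31.4]
eef_rot: [3.141, 0.49, 2.842]
wrist_force: [-0.6, -0.5, -0.1]
finger_gap: 41.4
finger_force: 0.0
```

Run:
```python
from plan import *
s=read_state(); print(s['clock'],s['eef_pos'],s['eef_rot'],s['finger_gap'],s['finger_force'],s['wrist_force'])
a=.49
def tcp(ox,oy,y,z):
    u=np.array([np.cos(y),np.sin(y),0]); g=np.array([ox,oy,0])-42*u
    t=g+19*np.sin(a)*u; t[2]=z; return t
y=-.049; u=np.array([np.cos(y),np.sin(y),0]); z=s['eef_pos'][2]
home=np.array([723,29.5,0])-12*u; pre=home-140*u
print('home',home,'pre',pre)
plan([(tcp(*pre[:2],y,z+1.5),[np.pi,a,y+np.pi]),(tcp(*(home-15*u)[:2],y,z+1),[np.pi,a,y+np.pi])])
```

```text
6.9 [496.31836735 303.33675667  31.35915526] [3.14142866 0.49016397 2.84151596] 41.39225598028968 0.0 [-0.5563312  -0.50221307 -0.12761864]
home [711.01440312  30.08776473   0.        ] pre [571.18243949  36.94501992   0.        ]
d [-0.35  -0.802  0.181] w [-0.0197  0.     -0.0369] rows>= 1.8
d [-0.29  -0.832  0.149] w [-0.0197  0.     -0.0369] rows>= 1.8
d [-0.227 -0.856  0.115] w [-0.0196  0.0001 -0.037 ] rows>= 1.8
-- at [538.1  38.6  32.9] [-3.142  0.49   3.093]
d [-0.55  -0.     0.296] w [-0. -0.  0.] rows>= 1.2
d [-0.551 -0.     0.297] w [-0. -0.  0.] rows>= 1.3
-- at [663.   32.5  32.4] [-3.142  0.49   3.093]
```

{"fn": "servo_tool", "kwargs": {"motion": [{"dx": 0, "dy": 0, "dz": 0, "wx": 0, "wy": 0, "wz": 0, "fingers": 1}, {"dx": 0, "dy": 0, "dz": 0, "wx": 0, "wy": 0, "wz": 0, "fingers": 1}, {"dx": 0, "dy": 0, "dz": 0, "wx": 0, "wy": 0, "wz": 0, "fingers": 1}, {"dx": 0, "dy": 0, "dz": 0, "wx": 0, "wy": 0, "wz": 0, "fingers": 1}, {"dx": 0, "dy": 0, "dz": 0, "wx": 0, "wy": 0, "wz": 0, "fingers": 1}]}}

```text
clock: 7.4
eef_pos: [496.4, 303.3, 31.2]
eef_rot: [3.141, 0.49, 2.841]
wrist_force: [0.4, 0.9, -0.5]
finger_gap: 21.9
finger_force: 40.0
```

{"fn": "servo_tool", "kwargs": {"motion": [{"dx": -0.04, "dy": -0.08, "dz": 0.02, "wx": -0.002, "wy": 0, "wz": -0.0037, "fingers": 1}, {"dx": -0.105, "dy": -0.24, "dz": 0.054, "wx": -0.006, "wy": 0, "wz": -0.011, "fingers": 1}, {"dx": -0.175, "dy": -0.4, "dz": 0.09, "wx": -0.01, "wy": 0, "wz": -0.0185, "fingers": 1}, {"dx": -0.245, "dy": -0.56, "dz": 0.127, "wx": -0.0138, "wy": 0, "wz": -0.0258, "fingers": 1}, {"dx": -0.35, "dy": -0.802, "dz": 0.181, "wx": -0.0197, "wy": 0, "wz": -0.0369, "fingers": 1}]}}

```text
clock: 7.9
eef_pos: [510.0, 214.2, 31.4]
eef_rot: [-3.141, 0.49, 2.927]
wrist_force: [0.3, 0.5, -4.7]
finger_gap: 21.6
finger_force: 40.0
```

{"fn": "servo_tool", "kwargs": {"motion": [{"dx": -0.06, "dy": -0.17, "dz": 0.03, "wx": -0.004, "wy": 0, "wz": -0.0074, "fingers": 1}, {"dx": -0.12, "dy": -0.33, "dz": 0.06, "wx": -0.008, "wy": 0, "wz": -0.0148, "fingers": 1}, {"dx": -0.175, "dy": -0.5, "dz": 0.09, "wx": -0.012, "wy": 0, "wz": -0.022, "fingers": 1}, {"dx": -0.23, "dy": -0.665, "dz": 0.119, "wx": -0.0158, "wy": 0, "wz": -0.0295, "fingers": 1}, {"dx": -0.29, "dy": -0.832, "dz": 0.149, "wx": -0.0197, "wy": 0, "wz": -0.0369, "fingers": 1}]}}

```text
clock: 8.4
eef_pos: [523.5, 125.2, 31.6]
eef_rot: [-3.14, 0.489, 3.01]
wrist_force: [0.2, 1.3, -4.8]
finger_gap: 21.7
finger_force: 40.0
```

{"fn": "servo_tool", "kwargs": {"motion": [{"dx": -0.045, "dy": -0.17, "dz": 0.023, "wx": -0.004, "wy": 0, "wz": -0.0074, "fingers": 1}, {"dx": -0.09, "dy": -0.34, "dz": 0.046, "wx": -0.008, "wy": 0, "wz": -0.0148, "fingers": 1}, {"dx": -0.136, "dy": -0.51, "dz": 0.069, "wx": -0.012, "wy": 0, "wz": -0.022, "fingers": 1}, {"dx": -0.181, "dy": -0.685, "dz": 0.092, "wx": -0.0158, "wy": 0, "wz": -0.0295, "fingers": 1}, {"dx": -0.227, "dy": -0.856, "dz": 0.115, "wx": -0.0196, "wy": 0, "wz": -0.037, "fingers": 1}, {"dx": -0.227, "dy": -0.856, "dz": 0.115, "wx": -0.0196, "wy": 0, "wz": -0.037, "fingers": 1}]}}

```text
clock: 9.0
eef_pos: [537.5, 36.2, 32.2]
eef_rot: [-3.14, 0.489, 3.091]
wrist_force: [-0.2, 0.1, -4.2]
finger_gap: 22.0
finger_force: 40.0
```

Run:
```python
from fit import *
T=camera('top');S=camera('side');W=camera('wrist')
save(W,'w3.png'); save(S,'s3.png'); save(T,'t3.png')
t=T['image'][150:300,230:400,::-1];s=S['image'][140:340,200:440,::-1]
o=np.zeros((600,800,3),np.uint8);o[:353,:400]=cv2.resize(t,(400,353),interpolation=2);o[:333,400:]=cv2.resize(s,(400,333),interpolation=2)
o[355:595,:320]=cv2.resize(W['image'][:,:,::-1],(320,240),interpolation=3);cv2.imwrite('pics/m3.png',o)
for n,c in(('T',T),('S',S),('W',W)):
    r=trace('tray',c)
    if r: print(n,r[0]['conf'],r[0]['pixels'].sum(),r[0]['location'],*fit(TRAY,[(c,r[0]['pixels'].astype(np.uint8))],[571,37,-.05]))
s=read_state();print(s['clock'],s['eef_pos'],s['eef_rot'],s['wrist_force'],s['moment'])
```

```text
T 0.82 2408 [316.0, 257.6] [570.63  32.32  -0.02] 0.9186264276504517
S 0.59 1582 [319.1, 281.6] [571.04  38.33  -0.03] 0.690883219242096
W 0.74 39951 [324.5, 268.9] [567.88  36.49  -0.05] 0.7852038145065308
9.3 [537.86  39.03  32.59] [-3.14  0.49  3.09] [ 0.18 -0.14 -4.18] [0.06 0.65 0.04]
```

View pics/m3.png

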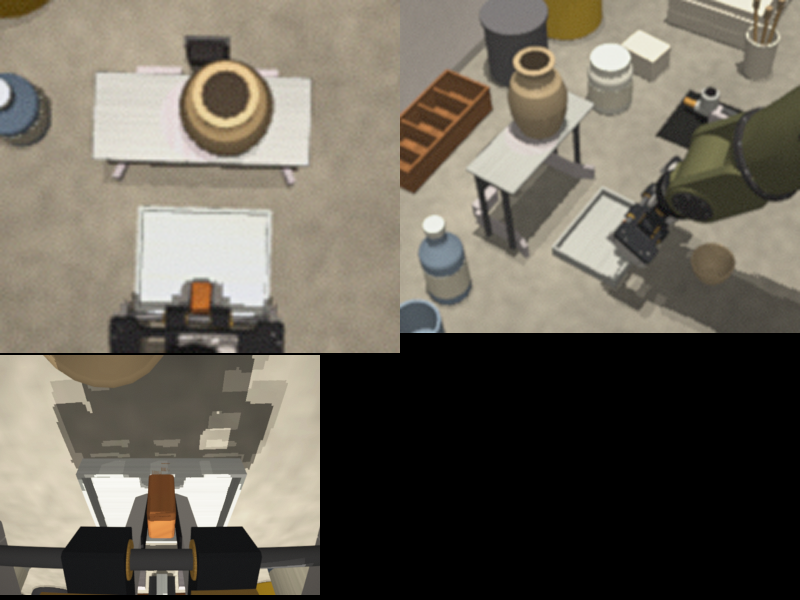

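Run:
```python
from fit import *
T=load('T'); g=cv2.GaussianBlur(cv2.cvtColor(cv2.imread('pics/t3.png'),cv2.COLOR_BGR2GRAY),(0,0),.8).astype(float)
def edge(cols,lo,hi,sgn):
    P=[]
    for u in cols:
        d=sgn*np.diff(g[lo:hi+1,u]); i=int(d.argmax())
        if 0<i<len(d)-1:
            a,b,c=d[i-1:i+2]; P.append(onz(T,(u,lo+i+.5+.5*(a-c)/(a-2*b+c)),176)[:2])
    P=np.array(P); k=np.polyfit(P[:,1],P[:,0],1); r=P[:,0]-np.polyval(k,P[:,1]); ok=abs(r)<2.5; k=np.polyfit(P[ok,1],P[ok,0],1); return k,ok.sum(),np.std(r[ok])
# shelf spans columns 270..361
print('front',edge(range(274,358),212,225,-1)); 
print('back L',edge(list(range(274,305)),174,186,1),'R',edge(range(345,358),174,190,1)); print('back',edge(list(range(274,305))+list(range(346,358)),174,190,1))
def vedge(rows,lo,hi,sgn):
    P=[]
    for v in rows:
        d=sgn*np.diff(g[v,lo:hi+1]); i=int(d.argmax())
        if 0<i<len(d)-1:
            a,b,c=d[i-1:i+2]; P.append(onz(T,(lo+i+.5+.5*(a-c)/(a-2*b+c),v),176)[:2])
    P=np.array(P); k=np.polyfit(P[:,0],P[:,1],1); return k,np.polyval(k,707),len(P)
print('left',vedge(range(186,216),264,278,1)); print('right',vedge(range(187,217),355,368,-1))
```

```text
front (array([  0.05, 662.48]), np.int64(84), np.float64(0.2514739485241928))
back L (array([ -0.12, 770.41]), np.int64(25), np.float64(1.4068126611500351)) R (array([  0.3 , 768.09]), np.int64(8), np.float64(1.4742243370921229))
back (array([  0.07, 753.26]), np.int64(4), np.float64(0.12775721840095267))
left (array([ -0.05, 172.12]), np.float64(137.09783844007876), 30)
right (array([ -0.06, -38.13]), np.float64(-80.944937060652), 30)
```

{"fn": "servo_tool", "kwargs": {"motion": [{"dx": -0.1, "dy": 0, "dz": 0.06, "wx": 0, "wy": 0, "wz": 0, "fingers": 1}, {"dx": -0.2, "dy": 0, "dz": 0.115, "wx": 0, "wy": 0, "wz": 0, "fingers": 1}, {"dx": -0.31, "dy": 0, "dz": 0.175, "wx": 0, "wy": 0, "wz": 0, "fingers": 1}, {"dx": -0.42, "dy": 0, "dz": 0.235, "wx": 0, "wy": 0, "wz": 0, "fingers": 1}, {"dx": -0.53, "dy": 0, "dz": 0.294, "wx": 0, "wy": 0, "wz": 0, "fingers": 1}, {"dx": -0.64, "dy": 0, "dz": 0.353, "wx": 0, "wy": 0, "wz": 0, "fingers": 1}, {"dx": -0.76, "dy": 0, "dz": 0.417, "wx": 0, "wy": 0, "wz": 0, "fingers": 1}, {"dx": -0.876, "dy": 0, "dz": 0.48, "wx": 0, "wy": 0, "wz": 0, "fingers": 1}, {"dx": -0.876, "dy": 0, "dz": 0.48, "wx": 0, "wy": 0, "wz": 0, "fingers": 1}]}}

```text
clock: 10.2
eef_pos: [639.7, 33.6, 31.7]
eef_rot: [-3.141, 0.491, 3.093]
wrist_force: [0.1, 0.4, -4.3]
finger_gap: 21.9
finger_force: 40.0
```

{"fn": "servo_tool", "kwargs": {"motion": [{"dx": -0.06, "dy": 0, "dz": 0.032, "wx": 0, "wy": 0, "wz": 0, "fingers": 1}, {"dx": -0.12, "dy": 0, "dz": 0.064, "wx": 0, "wy": 0, "wz": 0, "fingers": 1}, {"dx": -0.18, "dy": 0, "dz": 0.096, "wx": 0, "wy": 0, "wz": 0, "fingers": 1}, {"dx": -0.24, "dy": 0, "dz": 0.128, "wx": 0, "wy": 0, "wz": 0, "fingers": 1}, {"dx": -0.24, "dy": 0, "dz": 0.128, "wx": 0, "wy": 0, "wz": 0, "fingers": 1}]}}

```text
clock: 10.7
eef_pos: [665.8, 32.2, 31.6]
eef_rot: [-3.141, 0.49, 3.093]
wrist_force: [-0.5, 0.7, -4.2]
finger_gap: 21.7
finger_force: 40.0
```

{"fn": "servo_tool", "kwargs": {"motion": [{"dx": -0.03, "dy": 0, "dz": 0.02, "wx": 0, "wy": 0, "wz": 0, "fingers": 1}, {"dx": -0.055, "dy": 0, "dz": 0.038, "wx": 0, "wy": 0, "wz": 0, "fingers": 1}, {"dx": -0.083, "dy": 0, "dz": 0.056, "wx": 0, "wy": 0, "wz": 0, "fingers": 1}, {"dx": -0.083, "dy": 0, "dz": 0.056, "wx": 0, "wy": 0, "wz": 0, "fingers": 1}]}}

```text
clock: 11.1
eef_pos: [675.8, 31.8, 31.2]
eef_rot: [-3.142, 0.492, 3.093]
wrist_force: [1.2, 0.9, -0.6]
finger_gap: 21.6
finger_force: 40.0
```

{"fn": "servo_tool", "kwargs": {"motion": [{"dx": -0.018, "dy": 0, "dz": 0.009, "wx": 0, "wy": 0, "wz": 0, "fingers": 1}, {"dx": -0.018, "dy": 0, "dz": 0.009, "wx": 0, "wy": 0, "wz": 0, "fingers": 1}]}}

```text
clock: 11.3
eef_pos: [677.4, 31.8, 31.3]
eef_rot: [-3.142, 0.491, 3.093]
wrist_force: [-2.1, 1.4, 2.0]
finger_gap: 21.9
finger_force: 40.0
```

{"fn": "servo_tool", "kwargs": {"motion": [{"dx": -0.018, "dy": 0, "dz": 0.009, "wx": 0, "wy": 0, "wz": 0, "fingers": 1}, {"dx": -0.018, "dy": 0, "dz": 0.009, "wx": 0, "wy": 0, "wz": 0, "fingers": 1}]}}

```text
clock: 11.5
eef_pos: [679.3, 31.7, 31.2]
eef_rot: [-3.141, 0.491, 3.093]
wrist_force: [-4.0, 1.0, 3.0]
finger_gap: 21.4
finger_force: 40.0
```

{"fn": "servo_tool", "kwargs": {"motion": [{"dx": -0.018, "dy": 0, "dz": 0.009, "wx": 0, "wy": 0, "wz": 0, "fingers": 1}, {"dx": -0.018, "dy": 0, "dz": 0.009, "wx": 0, "wy": 0, "wz": 0, "fingers": 1}]}}

```text
clock: 11.7
eef_pos: [680.3, 31.6, 31.2]
eef_rot: [-3.141, 0.489, 3.093]
wrist_force: [-19.0, 0.6, 13.8]
finger_gap: 21.9
finger_force: 40.0
```

{"fn": "servo_tool", "kwargs": {"motion": [{"dx": -0.009, "dy": 0, "dz": 0.005, "wx": 0, "wy": 0, "wz": 0, "fingers": 1}, {"dx": -0.009, "dy": 0, "dz": 0.005, "wx": 0, "wy": 0, "wz": 0, "fingers": 1}]}}

```text
clock: 11.9
eef_pos: [680.6, 31.6, 31.2]
eef_rot: [-3.141, 0.487, 3.093]
wrist_force: [-30.9, 0.4, 21.6]
finger_gap: 21.8
finger_force: 40.0
```

{"fn": "servo_tool", "kwargs": {"motion": [{"dx": 0.012, "dy": 0, "dz": -0.006, "wx": 0, "wy": 0, "wz": 0, "fingers": 1}, {"dx": 0.012, "dy": 0, "dz": -0.006, "wx": 0, "wy": 0, "wz": 0, "fingers": 0.4}, {"dx": 0.012, "dy": 0, "dz": -0.006, "wx": 0, "wy": 0, "wz": 0, "fingers": 0.2}, {"dx": 0.012, "dy": 0, "dz": -0.006, "wx": 0, "wy": 0, "wz": 0, "fingers": -0.2}, {"dx": 0.012, "dy": 0, "dz": -0.006, "wx": 0, "wy": 0, "wz": 0, "fingers": -0.2}, {"dx": 0.012, "dy": 0, "dz": -0.006, "wx": 0, "wy": 0, "wz": 0, "fingers": -0.2}]}}

```text
clock: 12.5
eef_pos: [680.8, 31.5, 30.7]
eef_rot: [-3.141, 0.49, 3.093]
wrist_force: [0.3, 0.1, 0.1]
finger_gap: 55.0
finger_force: 0.0
```

{"fn": "servo_tool", "kwargs": {"motion": [{"dx": 0, "dy": 0, "dz": -0.3, "wx": 0, "wy": 0, "wz": 0, "fingers": -0.2}, {"dx": 0, "dy": 0, "dz": -0.6, "wx": 0, "wy": 0, "wz": 0, "fingers": -0.2}, {"dx": 0, "dy": 0, "dz": -1, "wx": 0, "wy": 0, "wz": 0, "fingers": -0.2}, {"dx": 0, "dy": 0, "dz": -1, "wx": 0, "wy": 0, "wz": 0, "fingers": -0.2}]}}

```text
clock: 12.9
eef_pos: [634.3, 34.0, 123.8]
eef_rot: [3.141, 0.496, 3.093]
wrist_force: [-0.1, -0.8, 0.0]
finger_gap: 56.4
finger_force: 0.0
```

Run:
```python
from fit import *
T=camera('top');S=camera('side');W=camera('wrist')
save(W,'w4.png'); save(S,'s4.png'); save(T,'t4.png')
t=T['image'][150:300,230:400,::-1];s=S['image'][180:300,200:340,::-1]
o=np.zeros((600,800,3),np.uint8);o[:600,:]=cv2.resize(W['image'][:,:,::-1],(800,600));o[257:600,:400]=cv2.resize(s,(400,343),interpolation=2)
cv2.imwrite('pics/m4.png',o)
q=np.array([723.9,29,-.05]); u=np.array([np.cos(-.05),np.sin(-.05)])
for n,c in(('S',S),('W',W)):
    r=spot_in('tray_grip',c); print(n,r[:1],[onz(c,r[0]['location'],50)[:2] if r else 0])
    r=trace('tray',c)
    if r: print(n,r[0]['conf'],r[0]['pixels'].sum())
s=read_state();print(s['clock'],s['eef_pos'],s['wrist_force'])
print('handle top corners proj W',proj(W,[[711-60-1,30+3+11,64],[650,33-11,64],[686,31-11,64],[686,31+11,64]]))
```

```text
S [{'location': [284.7, 266.5], 'conf': 0.63}] [array([672.69,  73.  ])]
S 0.95 1372
W [{'location': [325.3, 235.2], 'conf': 0.56}] [array([658.58,  34.45])]
W 0.9 24529
13.25 [633.55  33.81 117.62] [-0.23  0.1  -0.3 ]
handle top corners proj W [[341.22 240.31]
 [303.45 241.62]
 [304.78 282.03]
 [339.03 280.94]]
```

View pics/m4.png

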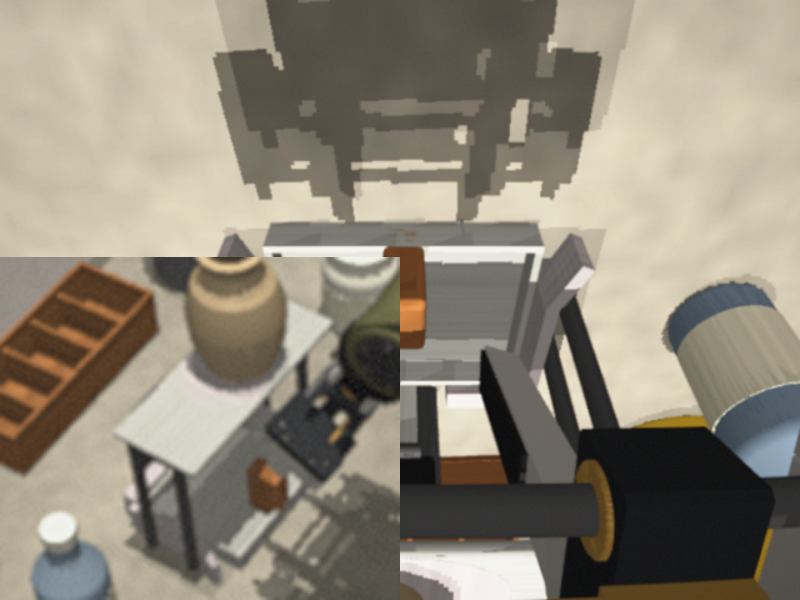

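Run:
```python
from fit import *
import fit
W2=WAND+[box(-90,-65,-5,5,18,34)]
T,S=load('T'),load('S')
mt,ms=[np.load(f'm_wand_{n}.npy') for n in'TS']
for l,o in(('T',[(T,mt)]),('S',[(S,ms)]),('TS',[(T,mt),(S,ms)])): print(l,*fit.fit(W2,o,[507,-290,-.03]))
from plan import *
a=.49
s=read_state(); print(s['eef_pos'],s['eef_rot'])
y=-.04
plan([([500,0,250],[np.pi,.1,y+np.pi]),([487,-290,150],[np.pi,0,y+np.pi])])
```

```text
T [ 508.42 -292.88   -0.05] 0.8894039392471313
S [ 507.24 -284.82   -0.06] 0.826361894607544
TS [ 508.82 -291.92   -0.06] 0.8220268487930298
[633.55  33.81 117.62] [-3.14  0.49  3.09]
d [ 0.27 -0.2  -0.89] w [-0.   0.1 -0. ] rows>= 1.9
d [ 0.44 -0.2  -0.82] w [-0.   0.1 -0. ] rows>= 1.9
-- at [500.  -0. 250.] [3.14 0.1  3.1 ]
d [ 0.04 -0.97  0.33] w [0.   0.02 0.  ] rows>= 2.0
d [ 0.03 -0.97  0.33] w [0.   0.02 0.  ] rows>= 2.0
d [ 0.01 -0.97  0.33] w [0.   0.02 0.  ] rows>= 2.0
-- at [ 487. -290.  150.] [ 3.14 -0.    3.1 ]
```

{"fn": "servo_tool", "kwargs": {"motion": [{"dx": 0.13, "dy": -0.1, "dz": -0.44, "wx": 0, "wy": 0.05, "wz": 0, "fingers": -0.2}, {"dx": 0.27, "dy": -0.2, "dz": -0.89, "wx": 0, "wy": 0.1, "wz": 0, "fingers": -0.2}, {"dx": 0.27, "dy": -0.2, "dz": -0.89, "wx": 0, "wy": 0.1, "wz": 0, "fingers": -0.2}]}}

```text
clock: 13.55
eef_pos: [567.3, 16.4, 189.2]
eef_rot: [-3.141, 0.292, 3.092]
wrist_force: [0.6, 1.1, -0.4]
finger_gap: 56.1
finger_force: 0.0
```

{"fn": "servo_tool", "kwargs": {"motion": [{"dx": 0.22, "dy": -0.1, "dz": -0.41, "wx": 0, "wy": 0.05, "wz": 0, "fingers": -0.2}, {"dx": 0.44, "dy": -0.2, "dz": -0.82, "wx": 0, "wy": 0.098, "wz": 0, "fingers": -0.2}, {"dx": 0.44, "dy": -0.2, "dz": -0.82, "wx": 0, "wy": 0.098, "wz": 0, "fingers": -0.2}]}}

```text
clock: 13.85
eef_pos: [500.8, -0.4, 254.1]
eef_rot: [-3.141, 0.097, 3.092]
wrist_force: [1.0, -0.4, -0.3]
finger_gap: 56.1
finger_force: 0.0
```

{"fn": "servo_tool", "kwargs": {"motion": [{"dx": 0.02, "dy": -0.48, "dz": 0.16, "wx": 0, "wy": 0.01, "wz": 0, "fingers": -0.2}, {"dx": 0.04, "dy": -0.97, "dz": 0.33, "wx": 0, "wy": 0.018, "wz": 0, "fingers": -0.2}, {"dx": 0.04, "dy": -0.97, "dz": 0.33, "wx": 0, "wy": 0.018, "wz": 0, "fingers": -0.2}]}}

```text
clock: 14.15
eef_pos: [494.4, -100.1, 213.7]
eef_rot: [-3.141, 0.054, 3.089]
wrist_force: [-0.2, 0.0, -0.1]
finger_gap: 56.3
finger_force: 0.0
```

{"fn": "servo_tool", "kwargs": {"motion": [{"dx": 0.03, "dy": -0.97, "dz": 0.33, "wx": 0, "wy": 0.017, "wz": 0, "fingers": -1}, {"dx": 0.03, "dy": -0.97, "dz": 0.33, "wx": 0, "wy": 0.017, "wz": 0, "fingers": -1}, {"dx": 0.03, "dy": -0.97, "dz": 0.33, "wx": 0, "wy": 0.017, "wz": 0, "fingers": -1}]}}

```text
clock: 14.45
eef_pos: [488.4, -196.6, 180.8]
eef_rot: [3.141, 0.021, 3.089]
wrist_force: [-0.3, 0.7, -0.2]
finger_gap: 76.8
finger_force: 0.0
```

{"fn": "servo_tool", "kwargs": {"motion": [{"dx": 0.01, "dy": -0.97, "dz": 0.33, "wx": 0, "wy": 0.017, "wz": 0, "fingers": -1}, {"dx": 0.01, "dy": -0.97, "dz": 0.33, "wx": 0, "wy": 0.017, "wz": 0, "fingers": -1}, {"dx": 0.01, "dy": -0.97, "dz": 0.33, "wx": 0, "wy": 0.017, "wz": 0, "fingers": -1}, {"dx": 0.01, "dy": -0.97, "dz": 0.33, "wx": 0, "wy": 0.017, "wz": 0, "fingers": -1}]}}

```text
clock: 14.85
eef_pos: [484.3, -290.1, 149.9]
eef_rot: [3.141, -0.011, 3.091]
wrist_force: [-0.5, 0.9, -0.5]
finger_gap: 93.7
finger_force: 0.0
```

Run:
```python
from fit import *
W2=WAND+[box(-90,-65,-5,5,18,34)]
W=camera('wrist'); save(W,'w5.png'); np.savez('camW5.npz',**{k:W[k] for k in('image','fx','fy','cx','cy','k1','R','t')})
r=trace('wand',W); m=r[0]['pixels'].astype(np.uint8); np.save('m5.npy',m)
print(r[0]['conf'],m.sum(),r[0]['location'],*fit(W2,[(W,m)],[508,-290,-.05]))
for q in('wand_grip','wand_nozzle'): 
    r=spot_in(q,W); print(q,r[:1])
s=read_state();print(s['clock'],s['eef_pos'],s['eef_rot'],s['finger_gap'])
print(proj(W,[[508,-290,40],[488,-289,40]]))
```

```text
0.75 8076 [321.2, 257.4] [ 504.68 -291.38   -0.06] 0.9234050512313843
wand_grip [{'location': [322.7, 255.2], 'conf': 0.6}]
wand_nozzle [{'location': [321.4, 258.5], 'conf': 0.6}]
15.05 [ 484.84 -289.02  151.93] [-3.14 -0.01  3.09] 94.17623324153307
[[324.2  269.27]
 [324.25 242.67]]
```

View pics/w5.png

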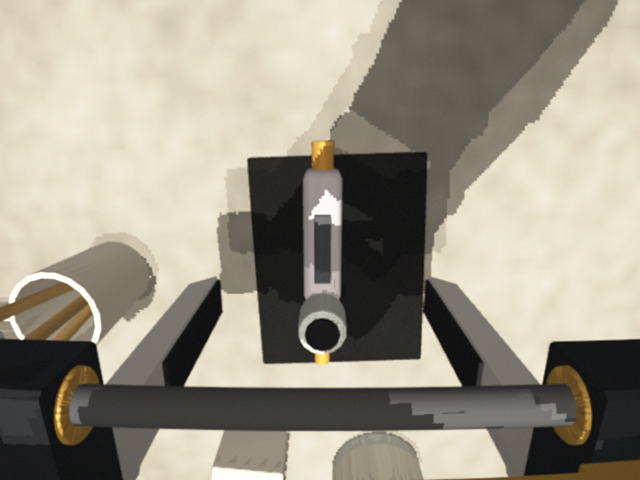

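{"fn": "servo_tool", "kwargs": {"motion": [{"dx": 0, "dy": -0.005, "dz": 0.35, "wx": 0, "wy": -0.0055, "wz": 0, "fingers": -1}, {"dx": 0, "dy": -0.005, "dz": 0.69, "wx": 0, "wy": -0.0055, "wz": 0, "fingers": -1}, {"dx": 0, "dy": -0.005, "dz": 0.69, "wx": 0, "wy": -0.0055, "wz": 0, "fingers": -1}, {"dx": 0, "dy": -0.005, "dz": 0.69, "wx": 0, "wy": -0.0055, "wz": 0, "fingers": -1}]}}

```text
clock: 15.45
eef_pos: [484.0, -290.3, 83.6]
eef_rot: [-3.141, 0.002, 3.093]
wrist_force: [-0.5, 0.2, -0.2]
finger_gap: 94.1
finger_force: 0.0
```

{"fn": "servo_tool", "kwargs": {"motion": [{"dx": 0, "dy": 0, "dz": 0.25, "wx": 0, "wy": 0, "wz": 0, "fingers": -1}, {"dx": 0, "dy": 0, "dz": 0.5, "wx": 0, "wy": 0, "wz": 0, "fingers": -1}, {"dx": 0, "dy": 0, "dz": 0.6, "wx": 0, "wy": 0, "wz": 0, "fingers": -1}, {"dx": 0, "dy": 0, "dz": 0.6, "wx": 0, "wy": 0, "wz": 0, "fingers": -1}, {"dx": 0, "dy": 0, "dz": 0.6, "wx": 0, "wy": 0, "wz": 0, "fingers": -1}]}}

```text
clock: 15.95
eef_pos: [484.4, -291.2, 24.2]
eef_rot: [-3.14, 0.003, 3.093]
wrist_force: [0.1, -0.2, 0.3]
finger_gap: 94.1
finger_force: 0.0
```

{"fn": "servo_tool", "kwargs": {"motion": [{"dx": -0.015, "dy": 0, "dz": 0.11, "wx": 0, "wy": 0, "wz": 0, "fingers": -1}, {"dx": -0.015, "dy": 0, "dz": 0.11, "wx": 0, "wy": 0, "wz": 0, "fingers": 0}, {"dx": -0.015, "dy": 0, "dz": 0.11, "wx": 0, "wy": 0, "wz": 0, "fingers": 1}, {"dx": -0.015, "dy": 0, "dz": 0.11, "wx": 0, "wy": 0, "wz": 0, "fingers": 1}, {"dx": -0.015, "dy": 0, "dz": 0.11, "wx": 0, "wy": 0, "wz": 0, "fingers": 1}, {"dx": -0.015, "dy": 0, "dz": 0.11, "wx": 0, "wy": 0, "wz": 0, "fingers": 1}, {"dx": -0.015, "dy": 0, "dz": 0.11, "wx": 0, "wy": 0, "wz": 0, "fingers": 1}], "newtons": 35}}

```text
clock: 16.65
eef_pos: [485.0, -290.8, 11.5]
eef_rot: [-3.141, 0.001, 3.093]
wrist_force: [1.4, -0.3, 0.2]
finger_gap: 49.3
finger_force: 0.0
```

{"fn": "servo_tool", "kwargs": {"motion": [{"dx": 0, "dy": 0, "dz": 0, "wx": 0, "wy": 0, "wz": 0, "fingers": 1}, {"dx": 0, "dy": 0, "dz": 0, "wx": 0, "wy": 0, "wz": 0, "fingers": 1}, {"dx": 0, "dy": 0, "dz": 0, "wx": 0, "wy": 0, "wz": 0, "fingers": 1}, {"dx": 0, "dy": 0, "dz": 0, "wx": 0, "wy": 0, "wz": 0, "fingers": 1}]}}

```text
clock: 17.05
eef_pos: [485.0, -290.8, 11.5]
eef_rot: [-3.141, 0.001, 3.093]
wrist_force: [-0.5, 0.1, 1.4]
finger_gap: 27.6
finger_force: 35.0
```

Run:
```python
from fit import *
np.set_printoptions(suppress=True,precision=3)
s=read_state();print({k:s[k] for k in('clock','eef_pos','eef_rot','finger_gap','finger_force','wrist_force')})
# vase: silhouette fits, top (t4 saved) and side, as a stack of discs
T=load('T');S=load('S')
V=[cyl(0,0,46,236,246),cyl(0,0,25,305,311),cyl(0,0,28,176,180)]
hull=[np.vstack([cyl(0,0,46,232,250),cyl(0,0,24,309,311)]),cyl(0,0,46,225,255),np.vstack([cyl(0,0,44,222,224),cyl(0,0,28,176,178)])]
ms=np.load('m_vase_S.npy'); print('S',*fit(hull,[(S,ms)],[709,3,0]))
import os
c=camera('top'); r=trace('vase',c)
if r: print('T',r[0]['conf'],*fit(hull,[(c,r[0]['pixels'].astype(np.uint8))],[709,3,0]))
c2=camera('side'); r2=trace('vase',c2)
if r and r2: print('S2',r2[0]['conf'],'TS',*fit(hull,[(c,r[0]['pixels'].astype(np.uint8)),(c2,r2[0]['pixels'].astype(np.uint8))],[709,3,0]))
```

```text
{'clock': 17.05, 'eef_pos': array([ 485.038, -290.763,   11.479]), 'eef_rot': array([-3.141,  0.001,  3.093]), 'finger_gap': 27.643777941779774, 'finger_force': 35.000224113464355, 'wrist_force': array([-0.47 ,  0.087,  1.427])}
S [705.672  11.049  -0.118] 0.9033025503158569
T 0.71 [708.692   2.538   0.191] 0.9606902003288269
S2 0.89 TS [709.056   3.092   0.047] 0.9095319509506226
```

{"fn": "servo_tool", "kwargs": {"motion": [{"dx": 0, "dy": 0, "dz": -0.1, "wx": 0, "wy": 0, "wz": 0, "fingers": 1}, {"dx": 0, "dy": 0, "dz": -0.3, "wx": 0, "wy": 0, "wz": 0, "fingers": 1}, {"dx": 0, "dy": 0, "dz": -0.5, "wx": 0, "wy": 0, "wz": 0, "fingers": 1}, {"dx": 0, "dy": 0, "dz": -0.75, "wx": 0, "wy": 0, "wz": 0, "fingers": 1}, {"dx": 0, "dy": 0, "dz": -1, "wx": 0, "wy": 0, "wz": 0, "fingers": 1}]}}

```text
clock: 17.75
eef_pos: [484.7, -290.6, 112.8]
eef_rot: [3.142, 0.001, 3.093]
wrist_force: [0.5, 0.2, -2.9]
finger_gap: 28.1
finger_force: 35.0
```

{"fn": "servo_tool", "kwargs": {"motion": [{"dx": 0, "dy": 0, "dz": -0.25, "wx": 0, "wy": 0, "wz": 0, "fingers": 1}, {"dx": 0, "dy": 0, "dz": -0.5, "wx": 0, "wy": 0, "wz": 0, "fingers": 1}, {"dx": 0, "dy": 0, "dz": -0.75, "wx": 0, "wy": 0, "wz": 0, "fingers": 1}, {"dx": 0, "dy": 0, "dz": -0.98, "wx": 0, "wy": 0, "wz": 0, "fingers": 1}]}}

```text
clock: 18.15
eef_pos: [484.6, -290.6, 211.2]
eef_rot: [-3.141, 0.001, 3.093]
wrist_force: [0.7, 0.5, -4.0]
finger_gap: 27.7
finger_force: 35.0
```

{"fn": "servo_tool", "kwargs": {"motion": [{"dx": 0.06, "dy": 0.2, "dz": -0.04, "wx": 0, "wy": 0, "wz": 0, "fingers": 1}, {"dx": 0.08, "dy": 0.4, "dz": -0.08, "wx": 0, "wy": 0, "wz": 0, "fingers": 1}, {"dx": 0.11, "dy": 0.65, "dz": -0.12, "wx": 0, "wy": 0, "wz": 0, "fingers": 1}, {"dx": 0.15, "dy": 1, "dz": -0.17, "wx": 0, "wy": 0, "wz": 0, "fingers": 1}]}}

```text
clock: 18.55
eef_pos: [474.2, -189.7, 226.8]
eef_rot: [-3.141, 0.001, 3.091]
wrist_force: [1.0, -0.6, -3.0]
finger_gap: 28.0
finger_force: 35.0
```

{"fn": "servo_tool", "kwargs": {"motion": [{"dx": 0.04, "dy": 0.25, "dz": 0, "wx": 0, "wy": 0, "wz": 0, "fingers": 1}, {"dx": 0.08, "dy": 0.5, "dz": 0, "wx": 0, "wy": 0, "wz": 0, "fingers": 1}, {"dx": 0.12, "dy": 0.75, "dz": 0, "wx": 0, "wy": 0, "wz": 0, "fingers": 1}, {"dx": 0.15, "dy": 1, "dz": 0, "wx": 0, "wy": 0, "wz": 0, "fingers": 1}]}}

```text
clock: 18.95
eef_pos: [464.1, -88.5, 226.9]
eef_rot: [-3.141, 0.001, 3.092]
wrist_force: [-0.3, -0.0, -3.0]
finger_gap: 27.9
finger_force: 35.0
```

{"fn": "servo_tool", "kwargs": {"motion": [{"dx": 0.04, "dy": 0.25, "dz": 0, "wx": 0, "wy": 0, "wz": 0, "fingers": 1}, {"dx": 0.08, "dy": 0.5, "dz": 0, "wx": 0, "wy": 0, "wz": 0, "fingers": 1}, {"dx": 0.12, "dy": 0.75, "dz": 0, "wx": 0, "wy": 0, "wz": 0, "fingers": 1}, {"dx": 0.15, "dy": 0.95, "dz": 0, "wx": 0, "wy": 0, "wz": 0, "fingers": 1}, {"dx": 0.15, "dy": 1.0, "dz": 0, "wx": 0, "wy": 0, "wz": 0, "fingers": 1}, {"dx": 0.15, "dy": 1.0, "dz": 0, "wx": 0, "wy": 0, "wz": 0, "fingers": 1}, {"dx": 0.15, "dy": 1.0, "dz": 0, "wx": 0, "wy": 0, "wz": 0, "fingers": 1}]}}

```text
clock: 19.65
eef_pos: [454.6, 10.5, 226.5]
eef_rot: [-3.141, 0.001, 3.092]
wrist_force: [-0.6, -1.6, -3.9]
finger_gap: 27.8
finger_force: 35.0
```

Run:
```python
from fit import *
np.set_printoptions(suppress=True,precision=3)
s=read_state();print({k:s[k] for k in('clock','eef_pos','eef_rot','finger_gap','wrist_force')})
T=camera('top');S=camera('side');save(T,'t6.png');save(S,'s6.png')
t=T['image'][160:300,270:370,::-1];o=np.zeros((600,800,3),np.uint8);o[:560,:400]=cv2.resize(t,(400,560),interpolation=2)
s2=S['image'][140:280,240:340,::-1];o[:560,400:]=cv2.resize(s2,(400,560),interpolation=2)
p=np.array(s['eef_pos']);y=s['eef_rot'][2]-np.pi;u=np.array([np.cos(y),np.sin(y),0]);n=p+105*u+[0,0,14.5]
print('noz',n,'miss at vase',n+150*u)
pt=(proj(T,[n,n+150*u])-[270,160])*4;ps=(proj(S,[n,n+150*u])-[240,140])*4
for P,off in((pt,0),(ps,400)):
    for q in P: cv2.circle(o,(int(q[0]+off),int(q[1])),3,(0,0,255),-1)
cv2.imwrite('pics/m6.png',o)
```

```text
{'clock': 19.65, 'eef_pos': array([454.586,  10.528, 226.482]), 'eef_rot': array([-3.141,  0.001,  3.092]), 'finger_gap': 27.798833116538773, 'wrist_force': array([-0.576, -1.623, -3.939])}
noz [559.459   5.362 240.982] miss at vase [709.277  -2.018 240.982]
```

View pics/m6.png

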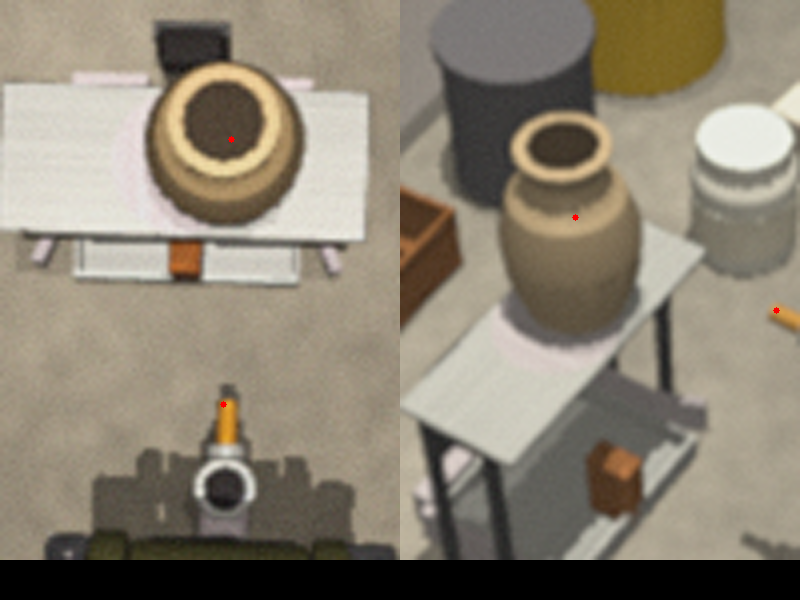

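{"fn": "servo_tool", "kwargs": {"motion": [{"dx": 0, "dy": 0.055, "dz": 0, "wx": 0, "wy": 0, "wz": 0, "fingers": 1}, {"dx": 0, "dy": 0.055, "dz": 0, "wx": 0, "wy": 0, "wz": 0, "fingers": 1}, {"dx": 0, "dy": 0.055, "dz": 0, "wx": 0, "wy": 0, "wz": 0, "fingers": 1}, {"dx": 0, "dy": 0.055, "dz": 0, "wx": 0, "wy": 0, "wz": 0, "fingers": 1}]}}

```text
clock: 20.15
eef_pos: [454.9, 16.6, 226.4]
eef_rot: [-3.141, 0.001, 3.093]
wrist_force: [0.4, -0.2, -3.3]
finger_gap: 27.8
finger_force: 35.0
```

Run:
```python
from fit import *
np.set_printoptions(suppress=True,precision=3)
S=camera('side');T=camera('top')
# nozzle tip by colour (orange) in both views, below the vase
for n,c,roi in(('T',T,(245,300,300,350)),('S',S,(200,260,325,420))):
    h=cv2.cvtColor(c['image'],cv2.COLOR_RGB2HSV)[roi[0]:roi[1],roi[2]:roi[3]]
    m=(h[...,1]>150)&(h[...,2]>120)&(h[...,0]>8)&(h[...,0]<30); v,u=np.nonzero(m)
    print(n,m.sum(),(u+roi[2])[v.argmin()] if len(v) else 0,v.min()+roi[0] if len(v) else 0, 'left',u.min()+roi[2] if len(u) else 0, (v+roi[0])[u.argmin()] if len(u) else 0, [(r+roi[0],round(float((np.nonzero(m[r])[0]+roi[2]).mean()),1)) for r in range(m.shape[0]) if m[r].any()][:12])
s=read_state();p=np.array(s['eef_pos']);y=s['eef_rot'][2]-np.pi;u=np.array([np.cos(y),np.sin(y),0]);n=p+105*u+[0,0,14.5]
print(p,s['eef_rot'],s['clock'],'noz',n,proj(T,[n])[0],proj(S,[n])[0],'belly@709,5',proj(T,[[709,5,241]])[0])
```

```text
T 51 322 260 left 322 260 [(260, 323.5), (261, 324.0), (262, 323.5), (263, 323.5), (264, 324.0), (265, 324.0), (266, 324.0), (267, 324.0), (268, 324.0), (269, 324.0), (270, 323.5)]
S 34 332 219 left 332 219 [(219, 333.0), (220, 334.0), (221, 335.5), (222, 336.0), (223, 337.0), (246, 390.0), (247, 391.0), (248, 392.5), (249, 393.5)]
[454.846  16.555 226.355] [-3.141  0.001  3.093] 20.25 noz [559.72   11.41  240.855] [323.12  261.126] [332.727 219.239] belly@709,5 [324.884 195.036]
```

{"fn": "servo_tool", "kwargs": {"motion": [{"dx": 0, "dy": -0.01, "dz": 0, "wx": 0, "wy": 0, "wz": 0, "fingers": 1}, {"dx": 0, "dy": -0.01, "dz": 0, "wx": 0, "wy": 0, "wz": 0, "fingers": 1}, {"dx": 0, "dy": -0.01, "dz": 0, "wx": 0, "wy": 0, "wz": 0, "fingers": 1}, {"dx": 0, "dy": -0.01, "dz": 0, "wx": 0, "wy": 0, "wz": 0, "fingers": 1}, {"dx": 0, "dy": -0.01, "dz": 0, "wx": 0, "wy": 0, "wz": 0, "fingers": 1}, {"dx": 0, "dy": -0.01, "dz": 0, "wx": 0, "wy": 0, "wz": 0, "fingers": 1}, {"dx": 0, "dy": -0.01, "dz": 0, "wx": 0, "wy": 0, "wz": 0, "fingers": 1}, {"dx": 0, "dy": -0.01, "dz": 0, "wx": 0, "wy": 0, "wz": 0, "fingers": 1}, {"dx": 0, "dy": -0.01, "dz": 0, "wx": 0, "wy": 0, "wz": 0, "fingers": 1}, {"dx": 0, "dy": -0.01, "dz": 0, "wx": 0, "wy": 0, "wz": 0, "fingers": 1}]}}

```text
clock: 21.25
eef_pos: [454.8, 15.6, 226.4]
eef_rot: [-3.141, 0.001, 3.093]
wrist_force: [-0.3, -0.6, -2.3]
finger_gap: 27.9
finger_force: 35.0
```

{"fn": "servo_tool", "kwargs": {"motion": [{"dx": 0, "dy": 0, "dz": 0, "wx": 0, "wy": 0, "wz": 0, "fingers": 1}, {"dx": 0, "dy": 0, "dz": 0, "wx": 0, "wy": 0, "wz": 0, "fingers": 1}, {"dx": 0, "dy": 0, "dz": 0, "wx": 0, "wy": 0, "wz": 0, "fingers": 1}, {"dx": 0, "dy": 0, "dz": 0, "wx": 0, "wy": 0, "wz": 0, "fingers": 1}, {"dx": 0, "dy": 0, "dz": 0, "wx": 0, "wy": 0, "wz": 0, "fingers": 1}, {"dx": 0, "dy": 0, "dz": 0, "wx": 0, "wy": 0, "wz": 0, "fingers": 1}, {"dx": 0, "dy": 0, "dz": 0, "wx": 0, "wy": 0, "wz": 0, "fingers": 1}, {"dx": 0, "dy": 0, "dz": 0, "wx": 0, "wy": 0, "wz": 0, "fingers": 1}, {"dx": 0, "dy": 0, "dz": 0, "wx": 0, "wy": 0, "wz": 0, "fingers": 1}, {"dx": 0, "dy": 0, "dz": 0, "wx": 0, "wy": 0, "wz": 0, "fingers": 1}]}}

```text
clock: 22.25
eef_pos: [454.8, 15.6, 226.4]
eef_rot: [-3.141, 0.001, 3.093]
wrist_force: [-0.2, 0.3, -3.6]
finger_gap: 27.7
finger_force: 35.0
```

{"fn": "servo_tool", "kwargs": {"motion": [{"dx": 0, "dy": 0, "dz": 0, "wx": 0, "wy": 0, "wz": 0, "fingers": 1}, {"dx": 0, "dy": 0, "dz": 0, "wx": 0, "wy": 0, "wz": 0, "fingers": 1}, {"dx": 0, "dy": 0, "dz": 0, "wx": 0, "wy": 0, "wz": 0, "fingers": 1}, {"dx": 0, "dy": 0, "dz": 0, "wx": 0, "wy": 0, "wz": 0, "fingers": 1}, {"dx": 0, "dy": 0, "dz": 0, "wx": 0, "wy": 0, "wz": 0, "fingers": 1}, {"dx": 0, "dy": 0, "dz": 0, "wx": 0, "wy": 0, "wz": 0, "fingers": 1}, {"dx": 0, "dy": 0, "dz": 0, "wx": 0, "wy": 0, "wz": 0, "fingers": 1}, {"dx": 0, "dy": 0, "dz": 0, "wx": 0, "wy": 0, "wz": 0, "fingers": 1}, {"dx": 0, "dy": 0, "dz": 0, "wx": 0, "wy": 0, "wz": 0, "fingers": 1}, {"dx": 0, "dy": 0, "dz": 0, "wx": 0, "wy": 0, "wz": 0, "fingers": 1}]}}

```text
clock: 23.25
eef_pos: [454.8, 15.6, 226.4]
eef_rot: [-3.141, 0.001, 3.093]
wrist_force: [-0.1, -0.3, -2.7]
finger_gap: 27.6
finger_force: 35.0
```

{"fn": "servo_tool", "kwargs": {"motion": [{"dx": 0, "dy": 0, "dz": 0, "wx": 0, "wy": 0, "wz": 0, "fingers": 1}, {"dx": 0, "dy": 0, "dz": 0, "wx": 0, "wy": 0, "wz": 0, "fingers": 1}, {"dx": 0, "dy": 0, "dz": 0, "wx": 0, "wy": 0, "wz": 0, "fingers": 1}, {"dx": 0, "dy": 0, "dz": 0, "wx": 0, "wy": 0, "wz": 0, "fingers": 1}, {"dx": 0, "dy": 0, "dz": 0, "wx": 0, "wy": 0, "wz": 0, "fingers": 1}]}}

```text
clock: 23.75
eef_pos: [454.8, 15.6, 226.3]
eef_rot: [-3.141, 0.001, 3.093]
wrist_force: [0.6, -0.7, -2.3]
finger_gap: 27.5
finger_force: 35.0
```

Run:
```python
from plan import *
np.set_printoptions(suppress=True,precision=3)
s=read_state(); r=[np.pi,0,3.093]
plan([([484.8,-290.7,215],r),([485,-290.7,11.5],r)])
```

```text
d [-0.112 -0.761  0.029] w [-0.  0. -0.] rows>= 1.5
d [-0.112 -0.761  0.029] w [-0.  0. -0.] rows>= 1.5
d [-0.113 -0.761  0.028] w [-0.  0. -0.] rows>= 1.5
d [-0.112 -0.762  0.028] w [-0.  0. -0.] rows>= 1.5
-- at [ 484.8 -290.7  215. ] [3.142 0.    3.093]
d [-0.001  0.     0.678] w [ 0.  0. -0.] rows>= 1.4
d [-0.001  0.     0.679] w [ 0.  0. -0.] rows>= 1.4
d [-0.     0.     0.678] w [ 0.  0. -0.] rows>= 1.4
-- at [ 485.  -290.7   11.5] [3.142 0.    3.093]
```

{"fn": "servo_tool", "kwargs": {"motion": [{"dx": -0.03, "dy": -0.2, "dz": 0.008, "wx": 0, "wy": 0, "wz": 0, "fingers": 1}, {"dx": -0.07, "dy": -0.48, "dz": 0.018, "wx": 0, "wy": 0, "wz": 0, "fingers": 1}, {"dx": -0.112, "dy": -0.761, "dz": 0.029, "wx": 0, "wy": 0, "wz": 0, "fingers": 1}]}}

```text
clock: 24.05
eef_pos: [462.3, -61.7, 223.5]
eef_rot: [-3.141, 0.001, 3.093]
wrist_force: [0.6, -0.2, -2.9]
finger_gap: 27.7
finger_force: 35.0
```

{"fn": "servo_tool", "kwargs": {"motion": [{"dx": -0.04, "dy": -0.26, "dz": 0.01, "wx": 0, "wy": 0, "wz": 0, "fingers": 1}, {"dx": -0.075, "dy": -0.51, "dz": 0.02, "wx": 0, "wy": 0, "wz": 0, "fingers": 1}, {"dx": -0.112, "dy": -0.761, "dz": 0.029, "wx": 0, "wy": 0, "wz": 0, "fingers": 1}]}}

```text
clock: 24.35
eef_pos: [469.7, -138.6, 220.5]
eef_rot: [-3.141, 0.001, 3.092]
wrist_force: [1.2, -0.3, -2.5]
finger_gap: 27.7
finger_force: 35.0
```

{"fn": "servo_tool", "kwargs": {"motion": [{"dx": -0.04, "dy": -0.26, "dz": 0.01, "wx": 0, "wy": 0, "wz": 0, "fingers": 1}, {"dx": -0.075, "dy": -0.51, "dz": 0.02, "wx": 0, "wy": 0, "wz": 0, "fingers": 1}, {"dx": -0.113, "dy": -0.761, "dz": 0.028, "wx": 0, "wy": 0, "wz": 0, "fingers": 1}]}}

```text
clock: 24.65
eef_pos: [477.2, -215.2, 217.7]
eef_rot: [-3.141, 0.001, 3.093]
wrist_force: [0.3, 0.4, -2.3]
finger_gap: 27.7
finger_force: 35.0
```

{"fn": "servo_tool", "kwargs": {"motion": [{"dx": -0.04, "dy": -0.26, "dz": 0.01, "wx": 0, "wy": 0, "wz": 0, "fingers": 1}, {"dx": -0.08, "dy": -0.55, "dz": 0.02, "wx": 0, "wy": 0, "wz": 0, "fingers": 1}, {"dx": -0.112, "dy": -0.762, "dz": 0.028, "wx": 0, "wy": 0, "wz": 0, "fingers": 1}, {"dx": -0.112, "dy": -0.762, "dz": 0.028, "wx": 0, "wy": 0, "wz": 0, "fingers": 1}]}}

```text
clock: 25.05
eef_pos: [484.4, -292.7, 214.4]
eef_rot: [-3.142, 0.0, 3.09]
wrist_force: [0.1, 0.9, -3.5]
finger_gap: 27.9
finger_force: 35.0
```

{"fn": "servo_tool", "kwargs": {"motion": [{"dx": 0, "dy": 0, "dz": 0.2, "wx": 0, "wy": 0, "wz": 0, "fingers": 1}, {"dx": 0, "dy": 0, "dz": 0.45, "wx": 0, "wy": 0, "wz": 0, "fingers": 1}, {"dx": 0, "dy": 0, "dz": 0.7, "wx": 0, "wy": 0, "wz": 0, "fingers": 1}, {"dx": 0, "dy": 0, "dz": 1, "wx": 0, "wy": 0, "wz": 0, "fingers": 1}]}}

```text
clock: 25.45
eef_pos: [485.1, -290.2, 114.7]
eef_rot: [-3.141, 0.002, 3.093]
wrist_force: [-0.0, -0.5, -3.0]
finger_gap: 27.6
finger_force: 35.0
```

{"fn": "servo_tool", "kwargs": {"motion": [{"dx": 0, "dy": 0, "dz": 0.25, "wx": 0, "wy": 0, "wz": 0, "fingers": 1}, {"dx": 0, "dy": 0, "dz": 0.5, "wx": 0, "wy": 0, "wz": 0, "fingers": 1}, {"dx": 0, "dy": 0, "dz": 0.7, "wx": 0, "wy": 0, "wz": 0, "fingers": 1}, {"dx": 0, "dy": 0, "dz": 0.85, "wx": 0, "wy": 0, "wz": 0, "fingers": 1}, {"dx": 0, "dy": 0, "dz": 0.93, "wx": 0, "wy": 0, "wz": 0, "fingers": 1}, {"dx": 0, "dy": 0, "dz": 0.93, "wx": 0, "wy": 0, "wz": 0, "fingers": 1}]}}

```text
clock: 26.05
eef_pos: [484.7, -290.4, 21.5]
eef_rot: [3.141, 0.0, 3.093]
wrist_force: [0.1, 0.1, -2.4]
finger_gap: 27.8
finger_force: 35.0
```

Now 10 mm down in fine steps, release, and retreat.

{"fn": "servo_tool", "kwargs": {"motion": [{"dx": 0, "dy": 0, "dz": 0.04, "wx": 0, "wy": 0, "wz": 0, "fingers": 1}, {"dx": 0, "dy": 0, "dz": 0.07, "wx": 0, "wy": 0, "wz": 0, "fingers": 1}, {"dx": 0, "dy": 0, "dz": 0.095, "wx": 0, "wy": 0, "wz": 0, "fingers": 1}, {"dx": 0, "dy": 0, "dz": 0.095, "wx": 0, "wy": 0, "wz": 0, "fingers": 1}, {"dx": 0, "dy": 0, "dz": 0.095, "wx": 0, "wy": 0, "wz": 0, "fingers": 1}]}}

```text
clock: 26.55
eef_pos: [485.0, -290.8, 12.7]
eef_rot: [-3.141, 0.001, 3.093]
wrist_force: [-1.1, -0.5, -4.7]
finger_gap: 27.9
finger_force: 35.0
```

{"fn": "servo_tool", "kwargs": {"motion": [{"dx": 0, "dy": 0, "dz": 0.005, "wx": 0, "wy": 0, "wz": 0, "fingers": 1}, {"dx": 0, "dy": 0, "dz": 0.005, "wx": 0, "wy": 0, "wz": 0, "fingers": 1}]}}

```text
clock: 26.75
eef_pos: [485.0, -290.8, 12.1]
eef_rot: [-3.141, 0.001, 3.093]
wrist_force: [-0.5, 1.4, -3.0]
finger_gap: 27.7
finger_force: 35.0
```

{"fn": "servo_tool", "kwargs": {"motion": [{"dx": 0, "dy": 0, "dz": 0.006, "wx": 0, "wy": 0, "wz": 0, "fingers": 1}, {"dx": 0, "dy": 0, "dz": 0.006, "wx": 0, "wy": 0, "wz": 0, "fingers": 1}, {"dx": 0, "dy": 0, "dz": 0.006, "wx": 0, "wy": 0, "wz": 0, "fingers": 0.4}, {"dx": 0, "dy": 0, "dz": 0.006, "wx": 0, "wy": 0, "wz": 0, "fingers": 0.2}, {"dx": 0, "dy": 0, "dz": 0.006, "wx": 0, "wy": 0, "wz": 0, "fingers": -0.2}, {"dx": 0, "dy": 0, "dz": 0.006, "wx": 0, "wy": 0, "wz": 0, "fingers": -0.4}, {"dx": 0, "dy": 0, "dz": 0.006, "wx": 0, "wy": 0, "wz": 0, "fingers": -0.4}, {"dx": 0, "dy": 0, "dz": 0.006, "wx": 0, "wy": 0, "wz": 0, "fingers": -0.4}]}}

```text
clock: 27.55
eef_pos: [485.0, -290.8, 11.5]
eef_rot: [-3.141, 0.001, 3.093]
wrist_force: [-0.4, 0.1, -0.6]
finger_gap: 64.2
finger_force: 0.0
```

{"fn": "servo_tool", "kwargs": {"motion": [{"dx": 0, "dy": 0, "dz": -0.25, "wx": 0, "wy": 0, "wz": 0, "fingers": -0.4}, {"dx": 0, "dy": 0, "dz": -0.5, "wx": 0, "wy": 0, "wz": 0, "fingers": -0.4}, {"dx": 0, "dy": 0, "dz": -1, "wx": 0, "wy": 0, "wz": 0, "fingers": -0.4}, {"dx": 0, "dy": 0, "dz": -1, "wx": 0, "wy": 0, "wz": 0, "fingers": -0.4}]}}

```text
clock: 27.95
eef_pos: [487.0, -292.2, 117.6]
eef_rot: [-3.136, 0.009, 3.093]
wrist_force: [0.1, 0.9, 0.2]
finger_gap: 65.6
finger_force: 0.0
```

{"fn": "servo_tool", "kwargs": {"motion": [{"dx": 0.5, "dy": 0, "dz": -0.7, "wx": 0, "wy": 0, "wz": 0, "fingers": -0.4}, {"dx": 1, "dy": 0, "dz": -0.8, "wx": 0, "wy": 0, "wz": 0, "fingers": -0.4}, {"dx": 1, "dy": 0, "dz": -0.8, "wx": 0, "wy": 0, "wz": 0, "fingers": -0.4}, {"dx": 1, "dy": 0, "dz": -0.8, "wx": 0, "wy": 0, "wz": 0, "fingers": -0.4}]}}

```text
clock: 28.35
eef_pos: [383.5, -286.4, 193.6]
eef_rot: [-3.139, 0.004, 3.091]
wrist_force: [0.4, -0.3, -0.4]
finger_gap: 65.7
finger_force: 0.0
```

Run:
```python
from fit import *
T=camera('top');S=camera('side')
t=T['image'][150:350,130:530,::-1];s=S['image'][130:330,170:450,::-1]
o=np.zeros((600,800,3),np.uint8);o[:300,:600]=cv2.resize(t,(600,300),interpolation=2);o[300:,:420]=cv2.resize(s,(420,300),interpolation=2)
o[300:,420:]=cv2.resize(S['image'][230:305,225:320,::-1],(380,300),interpolation=2)
cv2.imwrite('pics/m7.png',o); print(read_state()['clock'],read_state()['wrist_force'])
```

```text
28.45 [ 0.35 -0.4  -0.66]
```

View pics/m7.png

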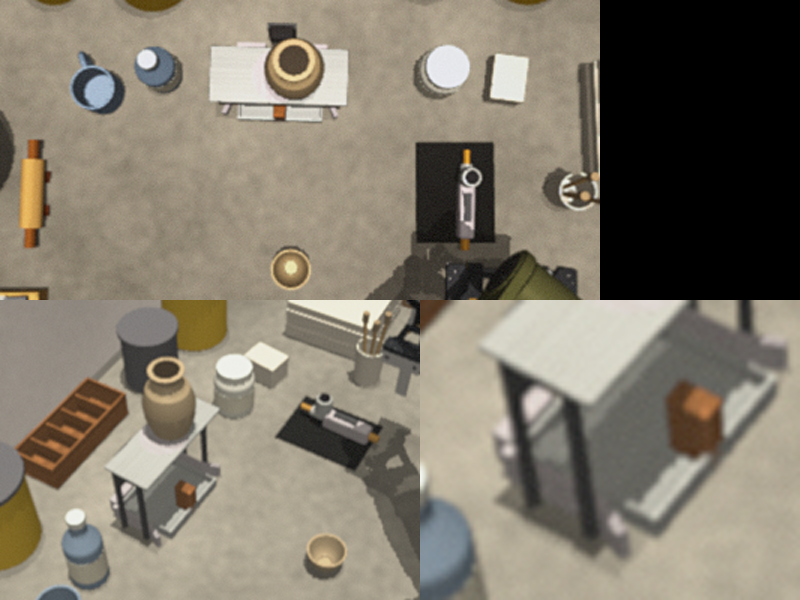

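Run:
```python
from fit import *
c=camera('top');g=cv2.cvtColor(c['image'],cv2.COLOR_RGB2GRAY).astype(float)
for u in(296,302,328,336):
    d=-np.diff(g[222:238,u]);i=int(d.argmax());print(u,onz(c,(u,222+i+.5),22)[:2].round(1),'shelf-front -60 -> expect',round(723.9-72-.05*0,1))
```

```text
296 [656.2  84.5] shelf-front -60 -> expect 651.9
302 [655.9  68.5] shelf-front -60 -> expect 651.9
328 [652.1  -0.7] shelf-front -60 -> expect 651.9
336 [649.  -21.9] shelf-front -60 -> expect 651.9
```

```bash
python3 -c "
from cell import *
print(sign_off())"
```

```text
the job is handed in; nothing more can be done
None
```

The job is handed in: the tray is home against the stops (the switch lever was hidden from view, so I judged this from the stop contact and the front-rim position), the gun was held on the pot's belly for over 3 s with its nozzle about 15 cm from the pot's centre, then laid back on its mat and released, with nothing else visibly moved, at about 28.5 s on the robot clock.

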